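Hook a tool carrier into a slotted rack and lock it

ROBOT

A 7-joint arm with a two-finger parallel gripper is mounted at the origin on the work surface. World frame = base frame: x ahead of the robot, y to its left, z up, the work surface at z = 0. Lengths are in m, angles in rad, forces in N, time in s.
With the tool pointing down it reaches from about 0.425 to 0.925 m from the base axis. Payload 6.8 kg.
Tool frame: the origin (TCP) lies at the very end of the fingers, on their centre line; the grasp point (between the pads) lies 19 mm behind it (r.grip_depth is the distance from the TCP to the grasp point, in m); z points along the fingers, y is the direction in which the jaws open and shut (so a half turn about z gives the same grasp; the last joint's range is limited). The gripper opens to 85 mm and grips with 20 to 120 N. Pads are 22 mm wide; open, the fingers measure 114 mm over their backs; the gripper's body (76 mm by 85 mm) begins 54 mm behind the grasp point. The pads swing forward as they close: fully open they stand 13 mm farther back than shut.
Start: joints at [1.172, 0.477, 0.022, 1.555, -0.011, 1.109, -0.083], TCP at [0.194, -0.647, 0.231] pointing down, gripper open.
Joint ranges: [-2.96, 2.96], [-0.34, 2.1], [-1.41, 1.46], [0.24, 2.44], [-1.37, 4.51], [0.17, 1.92], [-2.96, 2.96]. Speed limits (rad/s): [2.39, 2.39, 3.14, 3.14, 3.14, 3.14, 3.14].

INTERFACE

Orientations are given as a rotation vector (axis times angle).
In Python, from bench import r, grab_frame gives the robot as it stands. The module is installed in compiled form; this text tells all that it offers.
- The arm moves only by the tool play_rows, never from a script. Its argument "increments" is a list of rows, each a list of 7 numbers: the shift along the tool's x, y, z in mm, then the turn, a rotation vector about the tool's x, y, z in rad, then the closure in counts, from 0 (fully open) to 255 (shut). In form: [[tx, ty, tz, rx, ry, rz, claw], ...]. A call has 1 to 5 rows; each row shifts and turns the pose as measured when the row begins, along the tool's axes as they then stand; what a row does not reach is not made up. A row lasts 1/10 s, in which the tool goes at most 50 mm and 8.59 degrees, less where a joint would pass 70% of its speed; a pose out of reach is approached as far as the arm can. A call is refused whole if a number of a shift passes 50 or a number of a turn 0.15, either way. A call with a gripper value outside its range is refused whole. The fingers move at their own pace and stop on an object; "force" is the grip in N (left out, the last holds). Time passes only in rows, so rows that do not move let the fingers close. It gives the time, the measured TCP pose, the force and the opening at its end, in the units of the state.
- r.get_obs(): the state, without advancing time (a new reading comes with each control period).
- grab_frame(name): name is "scene" or "side" or "wrist"; returns a dict with "color" (420x560x3 uint8, blue, green, red), "depth" (420x560 float32, m along the optical axis (not along the pixel's ray), 0 where there is no reading), "K" (3x3 intrinsics, pixels), "k1" (the pictures are not rectified: a ray, as slopes to the right and down, at radius r is drawn at 1 + k1 r^2 times it, then the intrinsics apply), "T" (4x4, takes a point from camera to world coordinates). Camera axes: x right, y up, looking along -z (the intrinsics and any distortion apply to the point x, -y, -z); pixel columns grow to the right and rows downward; lengths in m; the calibration is good to about 2 mm. A picture is of the moment at which its call begins.
- r.hand_in(): hands the job in, once; it reports no verdict.
The state is a dict: "clock": time; "joints": joint angles; "qvel": joint speeds; "tau": joint torques, N m; "tcp_pos": TCP position; "orientation": TCP orientation; "contact_force": force on the tool from outside, world axes, zero at the start; "moment": the same for the moment, N m; "grip_width": finger opening in m.
Only numpy, scipy, OpenCV 4.12 (cv2) and the standard library are available. Lean on these libraries where they do the work, as an engineer would, in place of code of your own. Each camera call takes 0.05 s, during which the arm holds its last target.

TASK

Hang the loose grey tool carrier on the blue bench rack, in the free place above the carrier that is already there: hook the claws at both its ends into the slots of the two uprights and let it down, then press each end down until its yellow spring catch snaps out and locks it. Lean on it with no more than about two and a half kilos, feeling for the stop; then let go, and leave the other things on the bench alone.

Things in the scene. Friction and masses are not known exactly. Their poses are not given: they have to be found in the camera images.
- rack: Fixed blue bench rack. Two upright steel channels, 44 wide (y), 30 deep (x), 325 high, centred at y = +145 and -145 mm; a fixed carrier with tool holders fills the lower place. Origin on the bench midway between the uprights, in the plane of their front faces, which look along the rack's -x; z up. Front walls 3 mm thick, hollow behind, open at the back; free space between the uprights.
- home (a point): Where carrier_mid lies when locked: 24 mm before the uprights' front faces, 268.5 mm above the bench (nominal), axes as the rack's. Slots 10 wide, 36 high, at 50 mm pitch up each upright's middle; the claws go in the top two. The uprights are set by hand in their clamps: each stands up to 4 mm higher or lower than nominal, apart from the other and not measured, so each end's true stop must be felt.
- carrier_mid (a point): Loose grey carrier, 0.42 to 0.58 kg: channel 40 (x) by 330 (y) by 34 (z) mm, this point at its centre; x points to the claws, y along it. Its middle 60 mm is plain, to grip across x from above. It stands on its ends, underside 79 mm below this point. Behind each end a plate 40 wide, 96 high, rear face at x = +24 mm, bears on the upright. Not measured while held by the fingers.
- carrier_left (a point): Centre of the flat top of the carrier's left (+y) end, 145 mm along from the middle, 17 mm above carrier_mid: press here. At y = +145 and -145 each plate has two claws 50 mm apart, 5 wide, reaching 10 mm back and then 14 mm down. They enter from the front with the carrier 14 to 26 mm above its true home (aim at 20); then it is let down and they hook behind the wall. Side play 2.5 mm.
- carrier_right (a point): The same point at the right (-y) end. Let down by its weight the carrier hangs on the catches, 7 to 13 mm high. Each end must be pressed: first past the catch (6 to 10 N), then 5 mm against a black spring buffer under the plate; near 15 to 19 N the catch snaps out, at about 20 N a hard stop is met 1.5 mm below home. It springs back to home. Up to 2 degrees off level is right.
- catch_left (a joint): Yellow spring catch, 8 wide, 11 high, in the third slot from the top of the left (+y) upright, about 199 mm above the bench; the nose stands 4.5 mm out of the front face, sloping above, flat below. Value = how far it is pushed in, m (0 = out; spring 3 to 5 N). The end plate pushes it in 1 to 4.5 mm on the way down; at home it springs out to 0 through the plate's window and locks the end.
- catch_right (a joint): The same catch on the right (-y) upright. 0 = sprung out (also before the carrier comes); 0.001 or more with the carrier hung = that end is not locked yet.
- jaw: Bystander: dark stepped steel chuck jaw, 85 by 34 by 48 mm, loose on the bench left of the work. Origin at the centre of its underside.
- ring: Bystander: bright steel ring, 80 mm across, 24 mm high, flat on the bench at the right. Origin at the centre of its underside.
- arbor: Bystander: dark round steel collet holder, 52 mm across, 66 mm high, standing on the bench at the right. Origin at the centre of its underside.

How it is judged:
By the outcome, as a careful person would: the job done as asked, in the order asked, and still so for the second after the job is handed in, with the robot touching nothing.
It also fails if it takes over 54 s, if anything falls off the work surface, if the arm or the gripper's body presses on something with over 40 N, if the wrist force passes 120 N, or if a joint passes its speed limit or range.

## Working session

There is one attempt and no reset: what is moved stays moved. The work goes in short steps, Python scripts to look and compute and a tool call to move; the robot and the scene stay as the last step left them, time stands still between calls to the robot, and variables do not carry over. Pictures are saved under pics/ and viewed, and the job is handed in when it is done.

Besides the shell and the picture viewer there is one more tool, called by a JSON object that holds its "api" and its "payload", one argument or row to a line. play_rows: Moves the arm, as the interface text tells. Its arguments: {"type":"object","properties":{"increments":{"type":"array","items":{"type":"array","items":{"type":"number"}}},"force":{"type":"number"}},"required":["increments"]}

```bash
mkdir -p pics; ls
python3 - <<'E'
from bench import r, grab_frame
import cv2,numpy as np
print(r.get_obs(), r.grip_depth)
for n in ["scene","side","wrist"]:
    f=grab_frame(n); cv2.imwrite(f"pics/{n}0.png",f["color"]); np.savez(f"{n}0.npz",**f)
    print(n,f["K"].tolist(),f["k1"],np.round(f["T"],4).tolist())
E
```

```text
pics
{'clock': 0.0, 'joints': array([ 1.1719028 ,  0.47778297,  0.02235278,  1.55645888, -0.01153325,
        1.10930877, -0.08308825]), 'qvel': array([ 4.26386972e-04, -1.62990406e-03,  1.32139371e-03, -1.56923469e-03,
       -4.96896433e-05, -8.71893881e-04, -2.75240461e-03]), 'tau': array([-8.93077813e-04, -5.96463168e+01,  1.60726983e+00, -2.81205028e+01,
        1.23990630e-02,  9.38409416e-03, -6.64696313e-05]), 'tcp_pos': array([ 0.19334578, -0.64609116,  0.23033432]), 'orientation': array([-3.10667035e+00, -4.54920845e-01,  5.89541512e-04]), 'contact_force': array([0.85893575, 0.67274981, 0.66863555]), 'moment': array([ 0.02782752, -0.03653575,  0.02055514]), 'grip_width': 0.08513919787168066} 0.0187
scene [[392.7403727116421, 0.0, 281.5992237321953], [0.0, 392.7403727116421, 207.3278644271265], [0.0, 0.0, 1.0]] -0.06849843207778572 [[-0.5592, -0.47, 0.6829, 1.1612], [0.8289, -0.3297, 0.4518, 0.416], [0.0128, 0.8188, 0.574, 0.6824], [0.0, 0.0, 0.0, 1.0]]
side [[481.66431822050924, 0.0, 280.0007584111609], [0.0, 481.66431822050924, 208.62076549713453], [0.0, 0.0, 1.0]] 0.027871534517736742 [[0.9436, -0.2672, 0.1957, 0.7868], [0.3311, 0.7765, -0.5361, -0.6923], [-0.0087, 0.5706, 0.8212, 1.1809], [0.0, 0.0, 0.0, 1.0]]
wrist [[335.20504530918066, 0.0, 278.5744685135054], [0.0, 335.20504530918066, 208.14322990608775], [0.0, 0.0, 1.0]] -0.07490579870615414 [[0.2869, 0.9235, 0.2548, 0.2572], [-0.958, 0.2772, 0.0738, -0.627], [-0.0025, -0.2652, 0.9642, 0.3741], [0.0, 0.0, 0.0, 1.0]]
```

View pics/scene0.png

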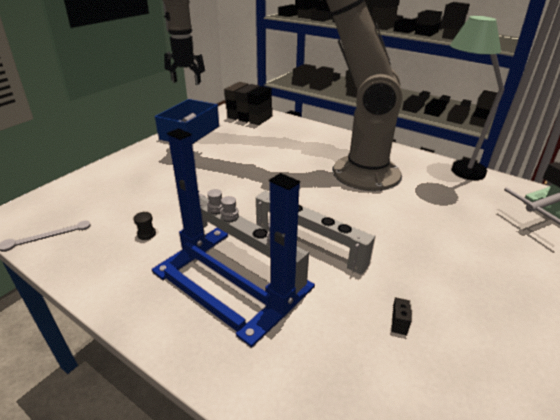

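View pics/side0.png

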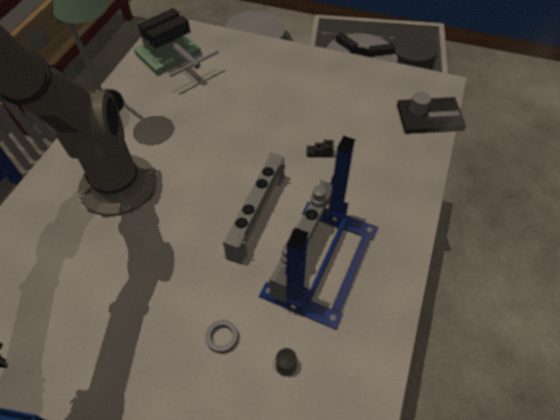

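View pics/wrist0.png

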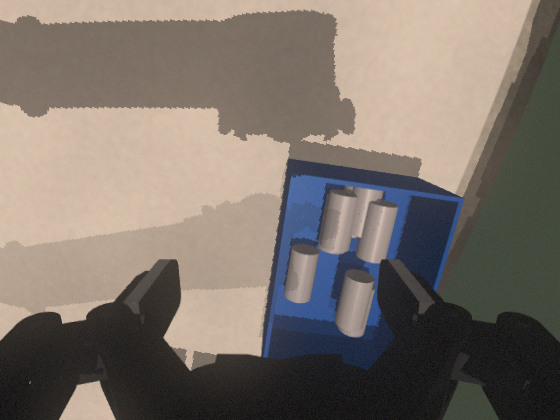

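```bash
cat > h.py <<'E'
import numpy as np,cv2
def undist(f,uv):
    K=f["K"];k1=float(f["k1"])
    p=(np.asarray(uv,float)-[K[0,2],K[1,2]])/[K[0,0],K[1,1]]
    q=p.copy()
    for _ in range(20): q=p/(1+k1*(q**2).sum(-1,keepdims=True))
    return q
def rays(f,uv):
    q=undist(f,uv); d=np.concatenate([q*[1,-1],-np.ones(q.shape[:-1]+(1,))],-1)
    return f["T"][:3,3], d@f["T"][:3,:3].T
def onplane(f,uv,z):
    o,d=rays(f,uv); return o+d*((z-o[2])/d[...,2])[...,None]
def cloud(f):
    h,w=f["depth"].shape; u,v=np.meshgrid(np.arange(w),np.arange(h))
    o,d=rays(f,np.stack([u,v],-1)); P=o+d*f["depth"][...,None]; P[f["depth"]==0]=np.nan; return P
def project(f,P):
    T=f["T"];c=(np.asarray(P)-T[:3,3])@T[:3,:3]
    q=np.stack([c[...,0]/-c[...,2],c[...,1]/c[...,2]],-1)
    q=q*(1+float(f["k1"])*(q**2).sum(-1,keepdims=True))
    return q*[f["K"][0,0],f["K"][1,1]]+[f["K"][0,2],f["K"][1,2]]
E
python3 - <<'E'
from h import *
f=dict(np.load("side0.npz")); P=cloud(f)
g=dict(np.load("scene0.npz")); Q=cloud(g)
for nm,C,f_ in(("side",P,f),("scene",Q,g)):
    x,y,z=C[...,0],C[...,1],C[...,2]
    box=(x>0.3)&(x<1.1)&(y>-0.5)&(y<0.5)
    for lo,hi in((.28,.34),(.085,.108)):
        m=((z>lo)&(z<hi)&box).astype(np.uint8)
        n,l,s,c=cv2.connectedComponentsWithStats(m)
        for i in range(1,n):
            if s[i,4]>25:
                p=C[l==i]; print(nm,lo,s[i],np.round(np.median(p,0),4),cv2.minAreaRect(p[:,:2].astype(np.float32)*1000))
    m=(abs(z)<.01)&box; print("table",np.nanmedian(z[m]))
E
python3 - <<'E'
import cv2
a=cv2.imread('pics/side0.png')[120:350,190:400]; cv2.imwrite('pics/sidecrop.png',cv2.resize(a,None,fx=2.6,fy=2.6,interpolation=2))
a=cv2.imread('pics/scene0.png')[120:350,130:400]; cv2.imwrite('pics/scenecrop.png',cv2.resize(a,None,fx=2.6,fy=2.6,interpolation=2))
E
```

```text
side 0.28 [336 135  20  30 390] [0.67   0.0772 0.3262] ((669.5953369140625, 92.89543914794922), (48.210811614990234, 32.86602020263672), 85.46208190917969)
side 0.28 [286 227  23  35 491] [ 0.6432 -0.2061  0.3309] ((642.7994384765625, -195.2944793701172), (47.30049514770508, 32.268917083740234), 83.89002990722656)
side 0.085 [ 222  152   64   97 1579] [0.4489 0.0159 0.096 ] ((453.2208557128906, 33.135223388671875), (339.8512268066406, 58.37021255493164), 87.98931884765625)
side 0.085 [328 201  13  10  60] [0.6662 0.0729 0.0969] ((665.5665893554688, 72.61206817626953), (9.549362182617188, 35.234798431396484), 84.51358795166016)
side 0.085 [269 284  30  15 115] [ 0.6166 -0.2141  0.0959] ((617.5810546875, -213.61688232421875), (5.702723026275635, 76.59722137451172), 86.36332702636719)
table 4.09465828496991e-05
scene 0.28 [167 128  28  32 622] [ 0.6435 -0.1787  0.3116] ((640.3687744140625, -194.69985961914062), (49.49411392211914, 33.33174133300781), 84.87102508544922)
scene 0.28 [269 173  31  38 794] [0.6712 0.1022 0.3128] ((668.4959716796875, 93.90521240234375), (46.13970947265625, 34
[... 328 characters left out ...]
58399963378906), 88.78730773925781)
scene 0.085 [182 213   8  13  58] [ 0.6427 -0.2148  0.0955] ((643.172119140625, -214.9744415283203), (27.583738327026367, 9.136728286743164), 19.23484230041504)
scene 0.085 [190 217  80  41 255] [ 0.6364 -0.1179  0.1034] ((633.7847900390625, -70.59744262695312), (36.960365295410156, 225.4045867919922), 4.05838680267334)
scene 0.085 [283 261  26  27 193] [0.6541 0.1168 0.0971] ((647.38720703125, 115.71232604980469), (9.75485610961914, 78.01058197021484), 81.48591613769531)
scene 0.085 [270 264  14  16 108] [0.6597 0.0758 0.0974] ((666.7994995117188, 75.63787841796875), (14.447794914245605, 31.463451385498047), 68.58905792236328)
table -0.0005966887360713269
```

View pics/sidecrop.png

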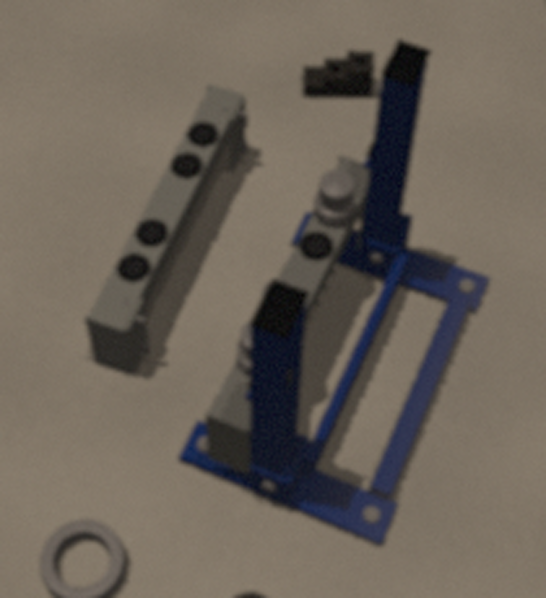

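View pics/scenecrop.png

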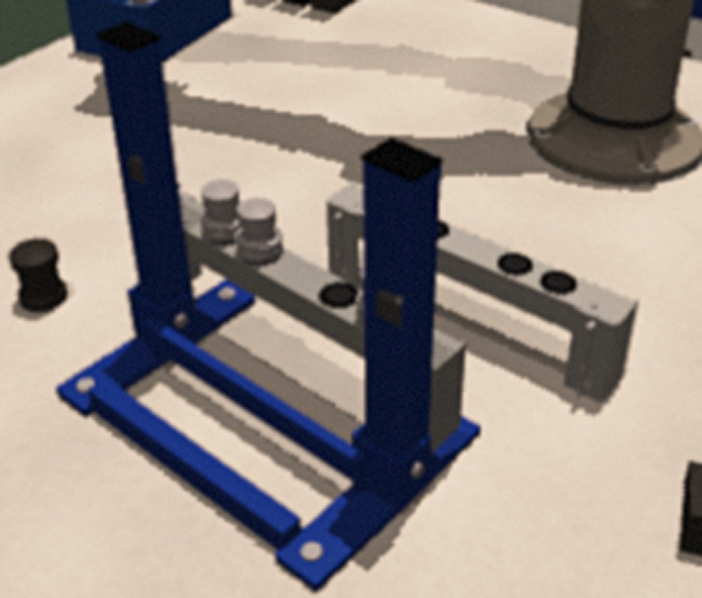

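```bash
cat >> h.py <<'E'
from scipy.spatial.transform import Rotation as Ro
def Rd(th): # tool pointing down, jaw y axis at world angle th (deg)
    t=np.radians(th); y=np.array([np.cos(t),np.sin(t),0]); z=np.array([0,0,-1.]); return np.stack([np.cross(y,z),y,z],1)
def plan(p,R,pt,Rt,n):
    p=np.array(p,float);R=np.array(R,float)
    for i in range(n):
        k=n-i; d=R.T@((np.array(pt)-p)/k); w=Ro.from_matrix(R.T@Rt).as_rotvec()/k
        print([round(float(v),1) for v in d*1000]+[round(float(v),3) for v in w])
        p=p+R@d; R=R@Ro.from_rotvec(w).as_matrix()
    return p,R
def cur():
    from bench import r
    o=r.get_obs(); return o["tcp_pos"],Ro.from_rotvec(o["orientation"]).as_matrix()
E
python3 - <<'E'
from h import *
p,R=cur()
p,R=plan(p,R,[.31,-.45,.38],Rd(-48),5);print();p,R=plan(p,R,[.42,-.2,.42],Rd(-22),5);print();plan(p,R,[.447,.033,.42],Rd(-2.5),5)
E
```

```text
[33.6, -31.0, -29.8, -0.0, -0.0, -0.088]
[36.2, -27.9, -29.9, -0.0, -0.0, -0.088]
[38.5, -24.5, -29.9, -0.0, -0.0, -0.088]
[40.5, -21.0, -29.9, -0.0, -0.0, -0.088]
[42.2, -17.4, -29.9, -0.0, -0.0, -0.088]

[49.8, -22.4, -8.0, 0.0, 0.0, -0.091]
[51.6, -17.8, -8.0, 0.0, 0.0, -0.091]
[53.0, -13.1, -8.0, 0.0, 0.0, -0.091]
[54.0, -8.2, -8.0, 0.0, 0.0, -0.091]
[54.5, -3.3, -8.0, 0.0, 0.0, -0.091]

[45.2, -12.4, -0.0, -0.0, 0.0, -0.068]
[46.0, -9.3, -0.0, -0.0, 0.0, -0.068]
[46.5, -6.2, -0.0, -0.0, 0.0, -0.068]
[46.8, -3.0, -0.0, 0.0, -0.0, -0.068]
[46.9, 0.2, -0.0, 0.0, -0.0, -0.068]
```

{"api": "play_rows", "payload": {
  "increments": [
    [32, -30, -30, 0, 0, -0.088, 0],
    [35, -27, -30, 0, 0, -0.088, 0],
    [36, -24, -30, 0, 0, -0.088, 0],
    [38, -20, -30, 0, 0, -0.088, 0],
    [40, -17, -30, 0, 0, -0.088, 0]
  ]
}}

```text
clock: 0.65
tcp_pos: [0.2938, -0.4642, 0.3694]
orientation: [-2.917, -1.124, 0.009]
contact_force: [0.3, -0.4, 0.3]
grip_width: 0.0855
```

{"api": "play_rows", "payload": {
  "increments": [
    [44, -20, -8, 0, 0, -0.088, 0],
    [45, -15, -8, 0, 0, -0.088, 0],
    [46, -11, -8, 0, 0, -0.088, 0],
    [46, -7, -8, 0, 0, -0.088, 0],
    [46, -3, -8, 0, 0, -0.088, 0]
  ]
}}

```text
clock: 1.15
tcp_pos: [0.3912, -0.2416, 0.4152]
orientation: [-2.592, -1.76, 0.004]
contact_force: [1.1, 1.0, 1.1]
grip_width: 0.0853
```

Run:
```python
from h import *
from bench import r
o=r.get_obs();print(o["clock"],o["joints"])
p,R=cur();print(p,Ro.from_matrix(Rd(-2.5).T@R).as_rotvec())
p,R=plan(p,R,[.447,.033,.42],Rd(-2.5),7)
```

```text
1.15 [ 7.79433972e-01  9.44338591e-03 -3.59127309e-01  1.74616998e+00
  7.60134323e-04  1.39539110e+00  4.22787157e-02]
[ 0.39118293 -0.24163023  0.41519206] [0.00811968 0.004367   0.33425647]
[39.4, -7.1, -0.5, -0.001, -0.001, -0.048]
[39.7, -5.2, -0.5, -0.001, -0.001, -0.048]
[39.9, -3.3, -0.6, -0.001, -0.001, -0.048]
[40.0, -1.4, -0.6, -0.001, -0.001, -0.048]
[40.0, 0.5, -0.6, -0.001, -0.001, -0.048]
[40.0, 2.5, -0.6, -0.001, -0.001, -0.048]
[39.8, 4.4, -0.7, -0.001, -0.001, -0.048]
```

{"api": "play_rows", "payload": {
  "increments": [
    [40, -7, -1, 0, 0, -0.048, 0],
    [40, -5, -1, 0, 0, -0.048, 0],
    [40, -3, -1, 0, 0, -0.048, 0],
    [40, -1, -1, 0, 0, -0.048, 0],
    [40, 1, -1, 0, 0, -0.048, 0]
  ]
}}

```text
clock: 1.65
tcp_pos: [0.4322, -0.0348, 0.4221]
orientation: [-2.35, -2.076, 0.002]
contact_force: [-0.6, -1.1, 0.4]
grip_width: 0.0855
```

{"api": "play_rows", "payload": {
  "increments": [
    [40, 3, 0, 0, 0, -0.048, 0],
    [40, 4, 0, 0, 0, -0.048, 0],
    [0, 0, 0, 0, 0, 0, 0]
  ]
}}

```text
clock: 1.95
tcp_pos: [0.4465, 0.0534, 0.4227]
orientation: [-2.233, -2.202, -0.001]
contact_force: [-0.1, -0.1, -0.0]
grip_width: 0.0852
```

Run:
```python
from h import *
from bench import r,grab_frame
n="wrist"
f=grab_frame(n); cv2.imwrite(f"pics/{n}1.png",f["color"]); np.savez(f"{n}1.npz",**f)
p,R=cur();print(p,Ro.from_matrix(Rd(-2.5).T@R).as_rotvec(), r.get_obs()["joints"],f["T"])
P=cloud(f);z=P[...,2]
m=((z>.088)&(z<.104)).astype(np.uint8)
nn,l,s,c=cv2.connectedComponentsWithStats(m)
for i in range(1,nn):
    if s[i,4]>100:
        q=P[l==i];print(s[i],np.median(q,0),cv2.minAreaRect(q[:,:2].astype(np.float32)*1000))
```

```text
[0.44643163 0.05049301 0.42241904] [ 0.00429412  0.00321749 -0.02555862] [ 0.46368205  0.00200912 -0.69755372  1.73810041 -0.002979    1.40525576
 -0.25145161] [[ 0.99989702  0.01214798  0.00763993  0.44745577]
 [-0.01371418  0.96567301  0.25939846  0.11990704]
 [-0.00422651 -0.25947653  0.96574017  0.56666278]
 [ 0.          0.          0.          1.        ]]
[ 264   56   44  232 6735] [0.44702724 0.05495766 0.0973729 ] ((452.03668212890625, 33.00140380859375), (334.088134765625, 55.27366256713867), 88.10801696777344)
[  0 165  37  80 578] [0.06092191 0.01557686 0.09645012] ((48.406253814697266, 4.681316375732422), (41.65862274169922, 124.68395233154297), 5.1297149658203125)
```

View pics/wrist1.png

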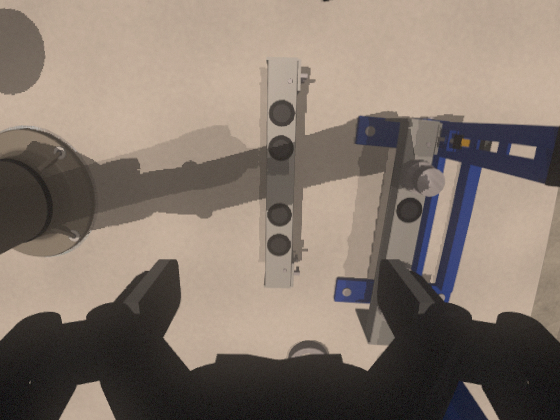

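Run:
```python
from h import *
f=dict(np.load("wrist1.npz")); P=cloud(f); z=P[...,2]
m=((z>.085)&(z<.106)); m[:,:255]=0; m[:,320:]=0
ed=[]
for v in range(64,284,4):
    c=np.where(m[v])[0]; c=c[(c>258)&(c<306)]
    if len(c): ed.append((v,c.min(),c.max()))
ed=np.array(ed)
Pl=onplane(f,np.stack([ed[:,1]-.5,ed[:,0]],1),.096); Pr=onplane(f,np.stack([ed[:,2]+.5,ed[:,0]],1),.096)
print(np.round(1000*np.c_[Pl[:,:2],Pr[:,:1],(Pr-Pl)[:,:1]])[::4].astype(int).tolist())
for u in (270,275,280,285,290,293):
    c=np.where(m[:,u])[0]; print(u,c.min(),c.max(),np.round(1000*onplane(f,np.array([[u,c.min()-.5],[u,c.max()+.5]]),.096)[:,:2],1).tolist())
vx,vy,x0,y0=cv2.fitLine((Pl[:,:2]*1000).astype(np.float32),cv2.DIST_HUBER,0,.01,.01).ravel()
print("left edge",np.degrees(np.arctan2(vx,vy)),x0,y0)
a=f["color"][40:300,240:340]; cv2.imwrite("pics/w1c.png",cv2.resize(a,None,fx=2.3,fy=2.3,interpolation=2))
a=f["color"][100:320,330:560]; cv2.imwrite("pics/w1d.png",cv2.resize(a,None,fx=2.6,fy=2.6,interpolation=2))
```

```text
[[432, 191, 475, 44], [430, 170, 475, 45], [430, 150, 470, 40], [429, 129, 470, 41], [429, 108, 469, 40], [428, 86, 468, 40], [426, 64, 467, 41], [426, 41, 466, 40], [425, 18, 465, 40], [425, -6, 464, 39], [424, -30, 464, 40], [424, -56, 462, 39], [421, -81, 462, 41], [421, -108, 474, 54]]
270 57 286 [[435.3, 200.1], [428.6, -132.8]]
275 57 287 [[441.9, 200.0], [436.4, -134.6]]
280 57 287 [[448.4, 199.9], [444.2, -134.7]]
285 57 287 [[455.0, 199.8], [452.0, -134.8]]
290 57 287 [[461.6, 199.7], [459.8, -134.9]]
293 57 285 [[465.5, 199.7], [464.5, -131.5]]
left edge 1.929314 426.21213 42.526405
```

View pics/w1c.png

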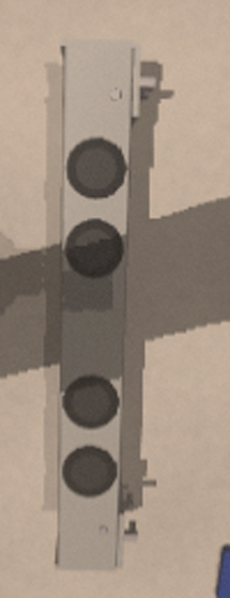

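View pics/w1d.png

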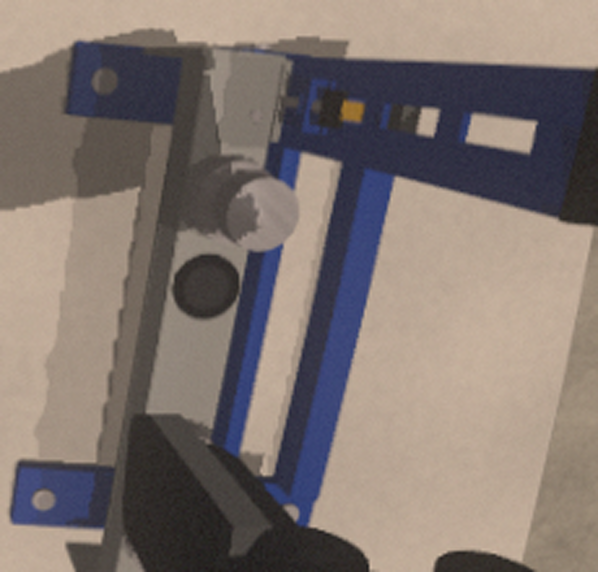

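```bash
cat > face.py <<'E'
from h import *
def face(f,ylo,yhi,th=-5.3):
    P=cloud(f); c=f["color"].astype(int)
    a=np.radians(th); 
    blue=(c[...,0]>c[...,2]*1.8)
    m=blue&(P[...,2]>.14)&(P[...,2]<.31)&(P[...,1]>ylo)&(P[...,1]<yhi)&(P[...,0]>.55)
    q=P[m]; 
    for _ in range(4):
        mu=np.median(q,0); A=np.c_[q[:,1:]-mu[1:],np.ones(len(q))]; s=np.linalg.lstsq(A,q[:,0]-mu[0],rcond=None)[0]
        e=q[:,0]-mu[0]-A@s; q=q[abs(e)<max(.0015,1.5*np.median(abs(e)))]
    print(len(q),"mu",mu,"dx/dy %.4f (yaw %.2f) dx/dz %.4f rms %.5f"%(s[0],-np.degrees(np.arctan(s[0])),s[1],e.std()))
    for zc in np.arange(.14,.31,.02):
        k=abs(q[:,2]-zc)<.006
        if k.sum()>10: print("z %.2f y %.1f..%.1f n %d"%(zc,q[k,1].min()*1000,q[k,1].max()*1000,k.sum()))
    return P,m
E
python3 - <<'E'
from face import *
f=dict(np.load("wrist1.npz")); P,m=face(f,.05,.14)
ys,xs=np.where(m); print(xs.min(),xs.max(),ys.min(),ys.max())
a=f["color"][110:200,430:560]; cv2.imwrite("pics/w1e.png",cv2.resize(a,None,fx=6,fy=6,interpolation=1))
E
```

```text
53 mu [0.6455807  0.09496878 0.17711248] dx/dy 0.1285 (yaw -7.32) dx/dz 0.1024 rms 0.00072
z 0.18 y 83.2..105.2 n 33
439 510 131 169
```

View pics/w1e.png

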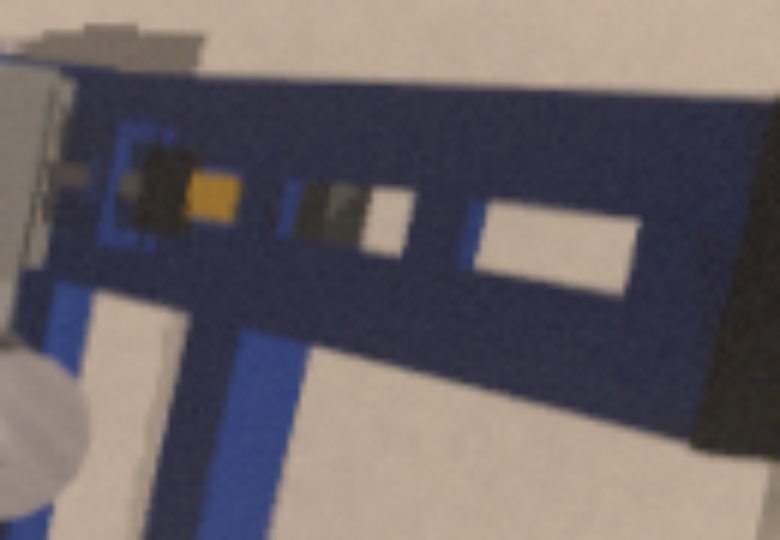

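```bash
sed -i 's/c=f\["color"\].astype(int)/c=cv2.medianBlur(f["color"],3).astype(int)/; s/c\[...,2\]\*1.8/c[...,2]*1.25/' face.py
python3 - <<'E'
from face import *
f=dict(np.load("wrist1.npz")); P,m=face(f,.05,.14)
E
```

```text
3011 mu [0.65253324 0.09434416 0.26096861] dx/dy 0.0942 (yaw -5.38) dx/dz 0.0028 rms 0.00051
z 0.14 y 73.7..115.0 n 16
z 0.16 y 73.4..114.1 n 48
z 0.18 y 73.4..114.5 n 76
z 0.20 y 72.5..113.9 n 161
z 0.22 y 72.7..114.3 n 230
z 0.24 y 72.8..114.8 n 235
z 0.26 y 72.6..114.5 n 340
z 0.28 y 72.6..114.8 n 313
z 0.30 y 72.8..114.6 n 374
```

{"api": "play_rows", "payload": {
  "increments": [
    [-48, 0, 0, 0, 0, 0, 0],
    [-48, 0, 0, 0, 0, 0, 0],
    [-48, 0, 0, 0, 0, 0, 0],
    [-48, 0, 0, 0, 0, 0, 0],
    [-48, 0, 0, 0, 0, 0, 0]
  ]
}}

```text
clock: 2.5
tcp_pos: [0.4406, -0.1936, 0.4216]
orientation: [-2.23, -2.207, 0.002]
contact_force: [1.0, 0.1, -1.0]
grip_width: 0.0854
```

{"api": "play_rows", "payload": {
  "increments": [
    [-48, 0, 0, 0, 0, 0, 0],
    [0, 0, 0, 0, 0, 0, 0],
    [0, 0, 0, 0, 0, 0, 0]
  ]
}}

```text
clock: 2.8
tcp_pos: [0.4345, -0.2539, 0.4197]
orientation: [-2.251, -2.183, 0.008]
contact_force: [0.4, 0.4, 0.3]
grip_width: 0.0853
```

Run:
```python
from face import *
from bench import r,grab_frame
n="wrist"
f=grab_frame(n); cv2.imwrite(f"pics/{n}2.png",f["color"]); np.savez(f"{n}2.npz",**f)
p,R=cur();print(p,Ro.from_matrix(Rd(-2.5).T@R).as_rotvec(), r.get_obs()["joints"])
face(f,-.24,-.14)
```

```text
[ 0.43409831 -0.25453321  0.41947586] [ 0.00874294 -0.00036102 -0.01246443] [ 0.76499737  0.09112746 -0.38965512  1.65468559  0.03831494  1.41082212
  0.33923198]
3051 mu [ 0.62568079 -0.1906517   0.26084903] dx/dy 0.0942 (yaw -5.38) dx/dz 0.0022 rms 0.00049
z 0.14 y -216.1..-175.1 n 41
z 0.16 y -214.9..-173.3 n 28
z 0.18 y -215.8..-174.0 n 93
z 0.20 y -214.5..-174.6 n 134
z 0.22 y -215.0..-173.4 n 244
z 0.24 y -215.5..-172.5 n 230
z 0.26 y -215.5..-174.1 n 292
z 0.28 y -215.6..-173.9 n 343
z 0.30 y -216.0..-174.0 n 390
```

View pics/wrist2.png

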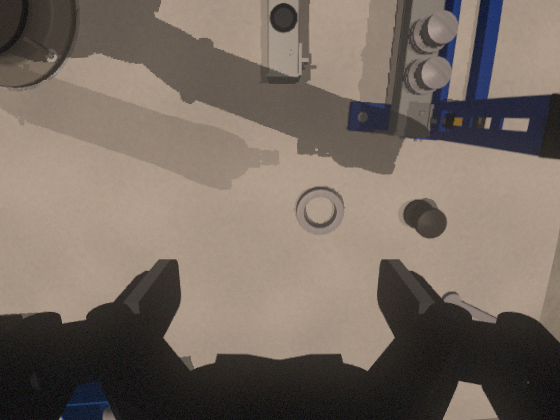

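Run:
```python
from face import *
O=np.array([.6389,-.0505]);X=np.array([.9956,-.0938]);Y=np.array([.0938,.9956])
for n in("wrist1","wrist2","side0","scene0"):
    f=dict(np.load(n+".npz"));P=cloud(f); z=P[...,2]; q=P[...,:2]-O; a=q@X;b=q@Y
    t=(abs(z)<.02)&(a>-.3)&(a<.3)&(abs(b)<.35); 
    for s in(1,-1):
        m=(a>.004)&(a<.027)&(abs(b-s*.145)<.018)&(z>.31)
        if m.sum()>20: print(n,s,m.sum(),"top z %.4f"%np.median(z[m]), "table %.4f"%np.nanmedian(z[t]), "b mid")
    # catch: yellow
    c=cv2.medianBlur(f["color"],3).astype(int); y=(c[...,2]>c[...,0]*2)&(c[...,1]>c[...,0]*1.5)&(a>-.02)&(a<.03)&(z>.15)
    for s in(1,-1):
        k=y&(abs(b-s*.145)<.02)
        if k.sum()>5: print(n,"catch",s,k.sum(),"z %.4f..%.4f med b %.4f"%(z[k].min(),z[k].max(),np.median(b[k])))
    # slots: points seen through, using ray with face plane a=0: 
    if n.startswith("w"):
        v,u=np.mgrid[0:420,0:560]; o,d=rays(f,np.stack([u,v],-1)); t_=-((o[:2]-O)@X)/(d[...,:2]@X); F=o+d*t_[...,None]
        fb=(F[...,:2]-O)@Y; fz=F[...,2]; s=1 if n=="wrist1" else -1
        beh=(a>.006)|np.isnan(a)
        for bb in(-.002,0,.002):
            k=(abs(fb-s*.145-bb)<.001)&(fz>.15)&(fz<.32)&(t_>0)
            zz=fz[k]; fl=beh[k]; i=np.argsort(zz); zz=zz[i];fl=fl[i].astype(int)
            ch=np.where(np.diff(fl)!=0)[0]; print(n,bb,[("%+d %.1f"%(fl[j+1]-fl[j],500*(zz[j]+zz[j+1]))) for j in ch])
```

```text
wrist1 1 48 top z 0.3292 table 0.0010 b mid
wrist1 catch 1 50 z 0.1926..0.2064 med b 0.1450
wrist1 -0.002 ['-1 151.8', '+1 226.9', '-1 257.4', '+1 274.5', '-1 306.9']
wrist1 0 ['-1 151.1', '+1 226.1', '-1 257.1', '+1 274.2', '-1 306.2']
wrist1 0.002 ['-1 153.0', '+1 225.4', '-1 255.7', '+1 256.5', '-1 257.2', '+1 275.0', '-1 306.2']
wrist2 -1 256 top z 0.3333 table 0.0010 b mid
wrist2 catch -1 61 z 0.1964..0.2097 med b -0.1449
wrist2 -0.002 ['-1 153.4', '+1 229.5', '-1 260.9', '+1 279.4', '-1 310.7']
wrist2 0 ['-1 155.2', '+1 230.7', '-1 261.1', '+1 278.7', '-1 311.2']
wrist2 0.002 ['-1 154.6', '+1 231.0', '-1 260.5', '+1 278.7', '-1 310.5']
side0 1 108 top z 0.3286 table 0.0003 b mid
side0 -1 171 top z 0.3320 table 0.0003 b mid
scene0 1 138 top z 0.3277 table -0.0005 b mid
scene0 -1 83 top z 0.3326 table -0.0005 b mid
```

Run:
```python
from h import *
p,R=cur()
p,R=plan(p,R,[.446,.033,.20],Rd(-1.95),9);plan(p,R,[.446,.033,.058],Rd(-1.95),4)
```

```text
[32.0, 0.5, 24.4, -0.001, 0.0, 0.0]
[32.0, 0.5, 24.4, -0.001, 0.0, 0.0]
[32.0, 0.5, 24.4, -0.001, 0.0, 0.0]
[32.0, 0.4, 24.4, -0.001, 0.0, 0.0]
[32.0, 0.4, 24.4, -0.001, 0.0, 0.0]
[32.0, 0.4, 24.4, -0.001, 0.0, 0.0]
[32.0, 0.3, 24.4, -0.001, 0.0, 0.0]
[32.0, 0.3, 24.4, -0.001, 0.0, 0.0]
[32.0, 0.3, 24.4, -0.001, 0.0, 0.0]
[0.0, -0.0, 35.5, 0.0, 0.0, -0.0]
[0.0, -0.0, 35.5, 0.0, 0.0, -0.0]
[0.0, -0.0, 35.5, 0.0, 0.0, -0.0]
[0.0, -0.0, 35.5, 0.0, 0.0, -0.0]
```

{"api": "play_rows", "payload": {
  "increments": [
    [33, 0, 25, 0, 0, 0, 0],
    [33, 0, 25, 0, 0, 0, 0],
    [33, 0, 25, 0, 0, 0, 0],
    [33, 0, 25, 0, 0, 0, 0],
    [33, 0, 25, 0, 0, 0, 0]
  ]
}}

```text
clock: 3.35
tcp_pos: [0.4389, -0.0872, 0.2936]
orientation: [2.261, 2.176, -0.007]
contact_force: [0.6, 0.3, -0.5]
grip_width: 0.0851
```

{"api": "play_rows", "payload": {
  "increments": [
    [33, 0, 25, 0, 0, 0, 0],
    [33, 0, 25, 0, 0, 0, 0],
    [33, 0, 25, 0, 0, 0, 0],
    [0, 0, 0, 0, 0, 0, 0]
  ]
}}

```text
clock: 3.75
tcp_pos: [0.4381, 0.0225, 0.214]
orientation: [2.248, 2.191, -0.009]
contact_force: [-0.1, -0.4, 1.6]
grip_width: 0.0851
```

Run:
```python
from h import *
from bench import r
p,R=cur();print(p,r.get_obs()["joints"])
plan(p,R,[.446,.033,.14],Rd(-1.95),3)
```

```text
[0.43811892 0.02254451 0.21403722] [ 0.41045625  0.16099353 -0.65844832  2.07488944  0.12805492  0.94613645
 -0.34287894]
[3.7, 2.6, 24.7, -0.001, 0.002, 0.003]
[3.7, 2.6, 24.7, -0.001, 0.002, 0.003]
[3.6, 2.5, 24.7, -0.001, 0.002, 0.003]
```

{"api": "play_rows", "payload": {
  "increments": [
    [4, 3, 25, -0.001, 0.002, 0.003, 0],
    [4, 3, 25, -0.001, 0.002, 0.003, 0],
    [3, 2, 20, -0.001, 0.002, 0.003, 0],
    [0, 0, 0, 0, 0, 0, 0]
  ]
}}

```text
clock: 4.15
tcp_pos: [0.4463, 0.0356, 0.144]
orientation: [2.249, 2.187, 0.003]
contact_force: [0.1, 0.1, 0.1]
grip_width: 0.0855
```

Run:
```python
from h import *
from bench import r
p,R=cur();print(p,r.get_obs()["joints"])
plan(p,R,[.446,.033,.058],Rd(-1.95),5)
```

```text
[0.44632496 0.03561572 0.14397512] [ 0.33884501  0.28187561 -0.63755202  2.13302114  0.23964748  0.79022921
 -0.47678809]
[-0.5, -0.1, 17.2, 0.001, 0.0, 0.001]
[-0.5, -0.1, 17.2, 0.001, 0.0, 0.001]
[-0.5, -0.1, 17.2, 0.001, 0.0, 0.001]
[-0.5, -0.1, 17.2, 0.001, 0.0, 0.001]
[-0.5, -0.1, 17.2, 0.001, 0.0, 0.001]
```

{"api": "play_rows", "payload": {
  "increments": [
    [-0.5, 0, 20, 0.001, 0, 0.001, 0],
    [-0.5, 0, 20, 0.001, 0, 0.001, 0],
    [-0.5, 0, 20, 0.001, 0, 0.001, 0],
    [-0.5, 0, 18, 0.001, 0, 0.001, 0],
    [0, 0, 3, 0, 0, 0, 0]
  ]
}}

```text
clock: 4.65
tcp_pos: [0.4508, 0.0323, 0.0674]
orientation: [2.249, 2.179, 0.007]
contact_force: [-1.3, 0.0, -0.5]
grip_width: 0.0854
```

Run:
```python
from h import *
from bench import r,grab_frame
p,R=cur();print(p,r.get_obs()["joints"])
plan(p,R,[.446,.033,.058],Rd(-1.95),2)
f=grab_frame("wrist");cv2.imwrite("pics/wrist3.png",f["color"])
```

```text
[0.45075524 0.03233279 0.06739601] [ 0.25917106  0.41618024 -0.55881467  2.18525618  0.38770415  0.62492788
 -0.60956192]
[0.3, -2.4, 4.7, 0.005, 0.002, 0.001]
[0.3, -2.4, 4.7, 0.005, 0.002, 0.001]
```

View pics/wrist3.png

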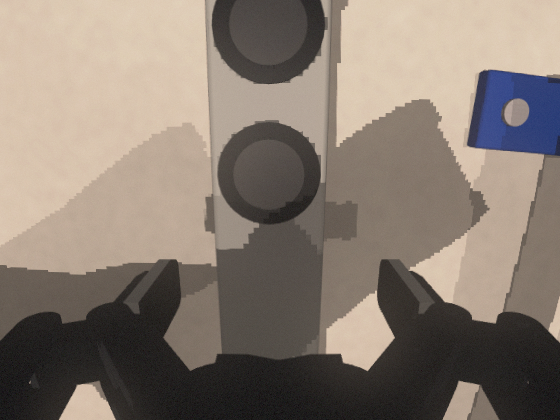

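{"api": "play_rows", "payload": {
  "increments": [
    [0.5, -3, 5, 0.005, 0.002, 0.001, 0],
    [0.5, -2, 4, 0.005, 0.002, 0.001, 0],
    [0, 0, 0, 0, 0, 0, 0]
  ]
}}

```text
clock: 5.0
tcp_pos: [0.448, 0.0337, 0.0613]
orientation: [2.256, 2.181, 0.006]
contact_force: [0.1, 0.1, 0.3]
grip_width: 0.0852
```

Run:
```python
from h import *
p,R=cur();print(p)
plan(p,R,[.446,.033,.058],Rd(-1.95),1)
```

```text
[0.44797055 0.0336578  0.06131214]
[-0.7, -2.0, 3.3, 0.005, 0.0, 0.0]
```

{"api": "play_rows", "payload": {
  "increments": [
    [-0.5, -2, 3.5, 0.006, 0, 0, 0],
    [0, -0.5, 1, 0.002, 0, 0, 60],
    [0, 0, 0, 0, 0, 0, 120],
    [0, 0, 0, 0, 0, 0, 255],
    [0, 0, 0, 0, 0, 0, 255]
  ],
  "force": 70
}}

```text
clock: 5.5
tcp_pos: [0.446, 0.0332, 0.0577]
orientation: [-2.258, -2.183, 0.002]
contact_force: [-0.4, -0.2, 3.3]
grip_width: 0.039
```

{"api": "play_rows", "payload": {
  "increments": [
    [0, 0, 0, 0, 0, 0, 255],
    [0, 0, 0, 0, 0, 0, 255],
    [0, 0, 0, 0, 0, 0, 255]
  ]
}}

```text
clock: 5.8
tcp_pos: [0.446, 0.0332, 0.0577]
orientation: [-2.258, -2.183, 0.002]
contact_force: [-0.2, 0.0, 1.1]
grip_width: 0.0396
```

Run:
```python
from h import *
from bench import r
p,R=cur();o=r.get_obs();print(p,o["contact_force"],o["moment"],o["grip_width"],Ro.from_matrix(R.T@Rd(-1.95)).as_rotvec())
```

```text
[0.44597445 0.03319951 0.05772089] [-0.24685981  0.01575609  1.10926969] [ 0.08326761  0.13659465 -0.00394924] 0.039589981291952715 [-1.73665552e-03  2.59789730e-04  6.65645005e-05]
```

Run:
```python
from h import *
P=cloud(dict(np.load("wrist1.npz")));O=np.array([.6389,-.0505]);X=np.array([.9956,-.0938]);Y=np.array([.0938,.9956])
for n in("wrist1","wrist2","side0"):
    P=cloud(dict(np.load(n+".npz")));q=P[...,:2]-O;a=q@X;b=q@Y
    m=(a>-.08)&(a<-.005)&(abs(b)<.16)&(P[...,2]<.35);print(n,np.nanpercentile(P[...,2][m],[50,90,97,99.5]))
p,R=cur()
p,R=plan(p,R,[.446,.033,.10],Rd(-1.95),3);print();p,R=plan(p,R,[.47,.01,.27],Rd(-3),6);print();plan(p,R,[.5792,-.0449,.269],Rd(-5.38),6)
```

```text
wrist1 [0.01416084 0.14678679 0.18477398 0.19024247]
wrist2 [0.11791673 0.18430089 0.18628845 0.19558082]
side0 [0.13375717 0.18031096 0.18500616 0.18850367]
[-0.1, -0.0, -14.1, -0.001, 0.0, 0.0]
[-0.1, -0.0, -14.1, -0.001, 0.0, 0.0]
[-0.1, 0.0, -14.1, -0.001, 0.0, 0.0]

[-3.7, 4.1, -28.3, -0.0, -0.0, 0.003]
[-3.7, 4.1, -28.3, -0.0, -0.0, 0.003]
[-3.7, 4.2, -28.3, -0.0, -0.0, 0.003]
[-3.7, 4.2, -28.3, -0.0, -0.0, 0.003]
[-3.6, 4.2, -28.3, -0.0, -0.0, 0.003]
[-3.6, 4.2, -28.3, -0.0, -0.0, 0.003]

[-8.2, 18.7, 0.2, 0.0, 0.0, 0.007]
[-8.1, 18.7, 0.2, 0.0, 0.0, 0.007]
[-7.9, 18.8, 0.2, 0.0, 0.0, 0.007]
[-7.8, 18.8, 0.2, 0.0, 0.0, 0.007]
[-7.7, 18.9, 0.2, -0.0, -0.0, 0.007]
[-7.5, 18.9, 0.2, -0.0, -0.0, 0.007]
```

{"api": "play_rows", "payload": {
  "increments": [
    [0, 0, -10, 0, 0, 0, 255],
    [0, 0, -15, 0, 0, 0, 255],
    [0, 0, -25, 0, 0, 0, 255],
    [-3, 4, -30, 0, 0, 0.003, 255],
    [-3, 4, -30, 0, 0, 0.003, 255]
  ]
}}

```text
clock: 6.3
tcp_pos: [0.447, 0.0265, 0.1671]
orientation: [-2.253, -2.171, 0.021]
contact_force: [0.7, -1.1, -5.4]
grip_width: 0.0388
```

{"api": "play_rows", "payload": {
  "increments": [
    [-3, 4, -30, 0, 0, 0.003, 255],
    [-3, 4, -30, 0, 0, 0.003, 255],
    [-3, 4, -30, 0, 0, 0.003, 255],
    [-3, 4, -20, 0, 0, 0.003, 255],
    [0, 0, -10, 0, 0, 0, 255]
  ]
}}

```text
clock: 6.8
tcp_pos: [0.4618, 0.0134, 0.294]
orientation: [-2.263, -2.158, 0.024]
contact_force: [-0.1, 0.5, -4.9]
grip_width: 0.0394
```

{"api": "play_rows", "payload": {
  "increments": [
    [0, 0, 0, 0, 0, 0, 255]
  ]
}}

```text
clock: 6.9
tcp_pos: [0.4619, 0.0137, 0.2949]
orientation: [-2.264, -2.159, 0.022]
contact_force: [-0.2, -0.1, -5.8]
grip_width: 0.0392
```

Run:
```python
from h import *
from bench import r
p,R=cur();o=r.get_obs();print(p,o["contact_force"],o["moment"],o["grip_width"],Ro.from_matrix(R.T@Rd(-1.95)).as_rotvec(),o["joints"])
plan(p,R,[.5792,-.0449,.272],Rd(-5.38),8)
```

```text
[0.46185001 0.01372394 0.29488571] [-0.22574463 -0.08463851 -5.75768438] [-0.00604227 -0.03149823 -0.00902482] 0.03923442217067838 [-0.01927907  0.00107723 -0.01341222] [ 0.45706288  0.12281692 -0.66466316  1.91367514  0.07884719  1.15123404
 -0.28495659]
[-6.6, 15.1, 2.6, -0.002, 0.0, 0.006]
[-6.5, 15.1, 2.6, -0.002, 0.0, 0.006]
[-6.4, 15.1, 2.6, -0.002, 0.0, 0.006]
[-6.4, 15.1, 2.7, -0.002, 0.0, 0.006]
[-6.3, 15.2, 2.7, -0.002, 0.0, 0.006]
[-6.2, 15.2, 2.8, -0.002, 0.0, 0.006]
[-6.1, 15.2, 2.8, -0.002, 0.0, 0.006]
[-6.0, 15.3, 2.8, -0.002, 0.0, 0.006]
```

{"api": "play_rows", "payload": {
  "increments": [
    [-7, 15, 3, -0.002, 0, 0.006, 255],
    [-7, 15, 3, -0.002, 0, 0.006, 255],
    [-7, 15, 3, -0.002, 0, 0.006, 255],
    [-7, 15, 3, -0.002, 0, 0.006, 255],
    [-7, 15, 3, -0.002, 0, 0.006, 255]
  ]
}}

```text
clock: 7.4
tcp_pos: [0.5342, -0.0275, 0.2711]
orientation: [-2.296, -2.127, 0.024]
contact_force: [-0.2, 0.1, -5.4]
grip_width: 0.0393
```

{"api": "play_rows", "payload": {
  "increments": [
    [-7, 15, 3, -0.002, 0, 0.006, 255],
    [-7, 12, 3, -0.002, 0, 0.006, 255],
    [0, 0, 0, 0, 0, 0, 255]
  ]
}}

```text
clock: 7.7
tcp_pos: [0.5619, -0.0476, 0.2576]
orientation: [-2.31, -2.106, 0.028]
contact_force: [-0.6, 0.1, -5.9]
grip_width: 0.0391
```

Run:
```python
from h import *
from bench import r,grab_frame
p,R=cur();o=r.get_obs();print(p,o["contact_force"],o["moment"],o["grip_width"],Ro.from_matrix(R.T@Rd(-5.38)).as_rotvec())
plan(p,R,[.5792,-.0449,.270],Rd(-5.38)@Ro.from_rotvec([0,-.014,0]).as_matrix(),2)
for n in("side","scene"):
    f=grab_frame(n);cv2.imwrite(f"pics/{n}4.png",f["color"]);np.savez(n+"4.npz",**f)
```

```text
[ 0.56191795 -0.0475971   0.25761008] [-0.60388588  0.10511968 -5.89268135] [-0.0284861  -0.00332145  0.02548012] 0.03914264912996147 [-0.02357503  0.00246213  0.00155806]
[2.1, 8.3, -6.4, -0.012, -0.006, 0.001]
[2.1, 8.4, -6.3, -0.012, -0.006, 0.001]
```

View pics/side4.png

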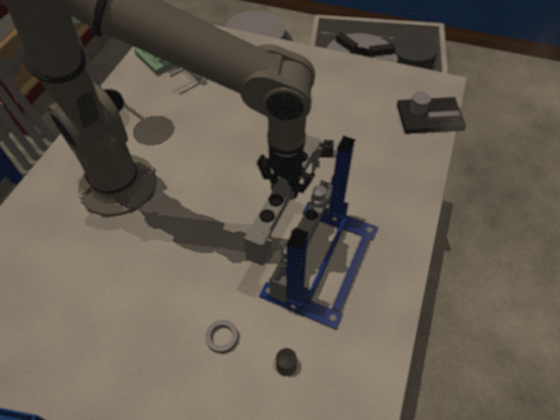

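View pics/scene4.png

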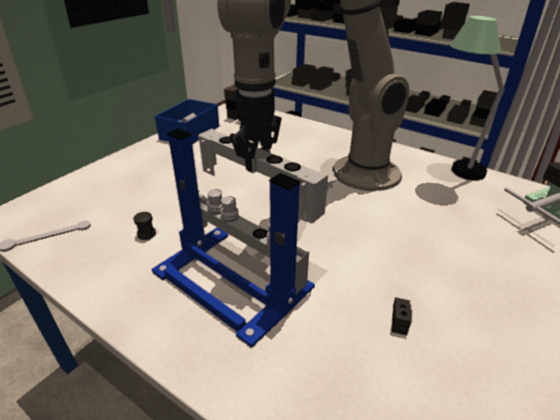

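```bash
cat > car.py <<'E'
from h import *
O=np.array([.6389,-.0505]);X=np.array([.9956,-.0938]);Y=np.array([.0938,.9956])
def car(f,p,top=None,w=.012):
    P=cloud(f); q=P[...,:2]-O;a=q@X;b=q@Y
    c=(np.asarray(p)[:2]-O); ca,cb=c@X,c@Y; zt=p[2]+.0213+.017
    out={}
    for s in(1,-1):
        m=(abs(a-ca)<w)&(abs(b-cb-s*.145)<.016)&(abs(P[...,2]-zt)<.014)
        if m.sum()>5: out[s]=(int(m.sum()),round(float(np.median(P[...,2][m])),4),round(float(zt),4))
    return out
E
python3 - <<'E'
from car import *
p,R=cur()
for n in("side4","scene4"): print(n,car(dict(np.load(n+".npz")),p))
E
```

```text
side4 {1: (73, 0.2954, 0.2967), -1: (140, 0.296, 0.2967)}
scene4 {1: (109, 0.2949, 0.2967), -1: (58, 0.2962, 0.2967)}
```

{"api": "play_rows", "payload": {
  "increments": [
    [2, 8, -6.5, -0.013, -0.007, 0.001, 255],
    [2, 8, -6.5, -0.013, -0.007, 0.001, 255],
    [0, 0, 0, 0, 0, 0, 255]
  ]
}}

```text
clock: 8.1
tcp_pos: [0.5779, -0.0414, 0.2727]
orientation: [2.308, 2.109, -0.014]
contact_force: [0.7, 0.1, -5.5]
grip_width: 0.0394
```

Run:
```python
from car import *
from bench import r,grab_frame
p,R=cur();print(p,Ro.from_matrix(R.T@Rd(-5.38)).as_rotvec(),X@(p[:2]-O),Y@(p[:2]-O))
plan(p,R,[.5792,-.0449,.270],Rd(-5.38)@Ro.from_rotvec([0,-.014,0]).as_matrix(),1)
for n in("side","scene"):
    f=grab_frame(n);print(n,car(f,p))
```

```text
[ 0.57788319 -0.04135479  0.27267269] [0.00471561 0.01673872 0.00381748] -0.06160615892444129 0.003381594068709256
[-3.4, 1.6, 2.7, 0.005, 0.003, 0.004]
side {1: (84, 0.3083, 0.311), -1: (138, 0.3131, 0.311)}
scene {1: (109, 0.3073, 0.311), -1: (58, 0.313, 0.311)}
```

{"api": "play_rows", "payload": {
  "increments": [
    [-3.5, 1, 3, 0.005, 0.003, 0.004, 255],
    [0, 0, 0, 0, 0, 0, 255]
  ]
}}

```text
clock: 8.4
tcp_pos: [0.5769, -0.046, 0.2686]
orientation: [2.319, 2.109, -0.021]
contact_force: [0.4, -0.4, -5.6]
grip_width: 0.0391
```

Run:
```python
from car import *
from bench import r,grab_frame
p,R=cur();print(p,Ro.from_matrix(R.T@Rd(-5.38)).as_rotvec(),X@(p[:2]-O),Y@(p[:2]-O))
plan(p,R,[.5792,-.0449,.269],Rd(-5.38)@Ro.from_rotvec([0,-.014,0]).as_matrix(),1)
n="wrist";f=grab_frame(n);cv2.imwrite(f"pics/{n}5.png",f["color"])
```

```text
[ 0.57685119 -0.04596512  0.26864882] [-0.00343771  0.01462364 -0.00079687] -0.06220116908689526 -0.001305249091389034
[1.3, 2.2, -0.4, -0.003, 0.001, -0.001]
```

View pics/wrist5.png

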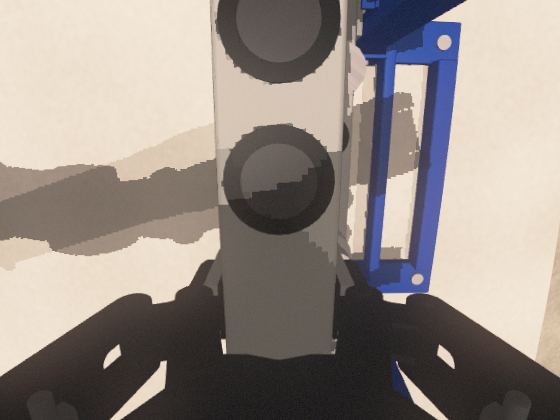

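Run:
```python
from car import *
from bench import r,grab_frame
p,R=cur()
for n in("side","scene"):
    f=grab_frame(n);P=cloud(f);q=P[...,:2]-O;a=q@X;b=q@Y;z=P[...,2]
    for s in(1,-1):
        m=(a>-.08)&(a<-.045)&(abs(b-s*.145)<.04)&(abs(z-.306)<.012)
        if m.sum()>5:
            bb=b[m]*1000; print(n,s,"carrier end b",np.percentile(bb*s,[50,98,100]))
        m=(a>.003)&(a<.03)&(abs(b-s*.145)<.04)&(z>.318)&(z<.345)
        if m.sum()>5: print(n,s,"upright b",np.percentile(b[m]*1000,[0,2,98,100]),np.percentile(a[m]*1000,[2,98]))
```

```text
side 1 carrier end b [141.8121202  166.78043095 168.57806138]
side 1 upright b [121.74363722 122.28931429 168.41650844 170.09196205] [ 3.46999649 29.73666081]
side -1 carrier end b [140.16411134 167.88927734 168.95524935]
side -1 upright b [-166.84745666 -166.43954888 -121.30912438 -120.46427791] [ 3.59585217 29.59607919]
scene 1 carrier end b [141.780818   167.89834254 169.20558751]
scene 1 upright b [122.69023404 125.06895288 169.12039285 169.86351254] [ 3.45195587 29.83388679]
scene -1 carrier end b [135.7774895  164.92257914 168.28490592]
scene -1 upright b [-167.86313466 -165.57652098 -119.54895672 -119.2116414 ] [ 3.5149697  29.55640774]
```

{"api": "play_rows", "payload": {
  "increments": [
    [1.5, 8, -0.3, -0.003, 0, -0.001, 255],
    [0, 8, 0, 0, 0, 0, 255],
    [0, 6, 0, 0, 0, 0, 255],
    [0, 0, 0, 0, 0, 0, 255]
  ]
}}

```text
clock: 8.95
tcp_pos: [0.6014, -0.0457, 0.2693]
orientation: [2.315, 2.109, -0.015]
contact_force: [0.0, 0.9, -6.1]
grip_width: 0.039
```

```bash
cat > st.py <<'E'
from car import *
from bench import r
p,R=cur();o=r.get_obs();print(p,"clock",o["clock"],"rot",np.round(Ro.from_matrix(R.T@Rd(-5.38)).as_rotvec(),4),"a %.1f b %.1f"%(1000*X@(p[:2]-O),1000*Y@(p[:2]-O)),o["contact_force"],o["moment"],o["grip_width"])
E
python3 st.py
```

```text
[ 0.60139653 -0.04566187  0.26927748] clock 8.95 rot [0.001  0.0138 0.0011] a -37.8 b 1.3 [ 0.03916971  0.88411251 -6.07032273] [ 0.0283961  -0.06325134 -0.03482088] 0.03901103696579365
```

{"api": "play_rows", "payload": {
  "increments": [
    [-1.3, 0, 0, 0, 0, 0, 255],
    [0, 3, 0, 0, 0, 0, 255],
    [0, 3, 0, 0, 0, 0, 255],
    [0, 0, 0, 0, 0, 0, 255]
  ]
}}

```text
clock: 9.35
tcp_pos: [0.6077, -0.0477, 0.269]
orientation: [2.315, 2.11, -0.015]
contact_force: [-0.2, 0.6, -4.8]
grip_width: 0.0395
```

```bash
python3 st.py
```

```text
[ 0.60770661 -0.04770758  0.26898045] clock 9.35 rot [0.0003 0.0136 0.0011] a -31.3 b -0.1 [-0.22029989  0.56867981 -4.83957415] [0.03684589 0.01297663 0.00498554] 0.039498374776525305
```

{"api": "play_rows", "payload": {
  "increments": [
    [0, 3, 0, 0, 0, 0, 255],
    [0, 2, 0, 0, 0, 0, 255],
    [0, 0, 0, 0, 0, 0, 255]
  ]
}}

```text
clock: 9.65
tcp_pos: [0.613, -0.0482, 0.269]
orientation: [2.315, 2.11, -0.016]
contact_force: [-1.5, -0.3, -5.2]
grip_width: 0.0392
```

```bash
python3 st.py
```

```text
[ 0.61296058 -0.04821682  0.26898912] clock 9.65 rot [0.0001 0.0138 0.0011] a -26.0 b -0.2 [-1.45006055 -0.28103102 -5.21157291] [ 0.06864326 -0.04898392  0.01541159] 0.03917861756666731
```

{"api": "play_rows", "payload": {
  "increments": [
    [0, 1.5, 0, 0, 0, 0, 255],
    [0, 1.5, 0, 0, 0, 0, 255],
    [0, 0, 0, 0, 0, 0, 255]
  ]
}}

```text
clock: 9.95
tcp_pos: [0.6153, -0.0484, 0.2688]
orientation: [2.316, 2.111, -0.018]
contact_force: [-0.0, -0.1, -5.3]
grip_width: 0.0394
```

```bash
python3 st.py
```

```text
[ 0.61532859 -0.04838104  0.26879105] clock 9.95 rot [-0.0019  0.0139  0.0011] a -23.7 b -0.1 [-0.03816253 -0.05178246 -5.28549145] [ 0.35990386 -0.03349296 -0.01945797] 0.03940538948037582
```

{"api": "play_rows", "payload": {
  "increments": [
    [0, 1, 0, 0, 0, 0, 255],
    [0, 0, 3, 0, 0, 0, 255],
    [0, 0, 3, 0, 0, 0, 255],
    [0, 0, 0, 0, 0, 0, 255]
  ]
}}

```text
clock: 10.35
tcp_pos: [0.6149, -0.0484, 0.2621]
orientation: [2.318, 2.112, -0.022]
contact_force: [-2.9, -0.5, -4.2]
grip_width: 0.0393
```

```bash
python3 st.py
```

```text
[ 0.6148509  -0.04835579  0.26206536] clock 10.35 rot [-0.0053  0.0144  0.0013] a -24.1 b -0.1 [-2.87130421 -0.54052333 -4.15111299] [0.40665011 0.74820099 0.02728905] 0.03932889762848294
```

{"api": "play_rows", "payload": {
  "increments": [
    [0, -0.3, 2, 0, 0, 0, 255],
    [0, 0, 2, 0, 0, 0, 255],
    [0, 0, 0, 0, 0, 0, 255]
  ]
}}

```text
clock: 10.65
tcp_pos: [0.6136, -0.048, 0.2592]
orientation: [2.318, 2.113, -0.024]
contact_force: [-3.8, -0.2, -3.7]
grip_width: 0.0393
```

```bash
python3 st.py
```

```text
[ 0.61363915 -0.0479568   0.25918649] clock 10.65 rot [-0.0065  0.0149  0.0014] a -25.4 b 0.2 [-3.77834474 -0.16979742 -3.73734147] [ 0.01510876  0.79549802 -0.15102857] 0.0392580563342132
```

{"api": "play_rows", "payload": {
  "increments": [
    [0, 0.3, 2, 0, 0, 0, 255],
    [0, 0.3, 2, 0, 0, 0, 255],
    [0, 0, 0, 0, 0, 0, 255]
  ]
}}

```text
clock: 10.95
tcp_pos: [0.6138, -0.0478, 0.2569]
orientation: [2.318, 2.112, -0.025]
contact_force: [-3.3, -0.4, -3.1]
grip_width: 0.0389
```

```bash
python3 st.py
python3 - <<'E'
from car import *
from bench import grab_frame
p,R=cur()
for n in("side","scene"):
    f=grab_frame(n);print(n,car(f,p));cv2.imwrite(f"pics/{n}6.png",cv2.resize(f["color"][100:340,150:400],None,fx=2.4,fy=2.4))
E
```

```text
[ 0.61378191 -0.04775413  0.25693885] clock 10.95 rot [-0.0065  0.0154  0.0012] a -25.3 b 0.4 [-3.27276201 -0.37078513 -3.1024424 ] [ 0.27950117  0.87231582 -0.09710229] 0.03894596011689372
side {1: (48, 0.2932, 0.2952), -1: (139, 0.2971, 0.2952)}
scene {1: (41, 0.2922, 0.2952), -1: (47, 0.2974, 0.2952)}
```

View pics/scene6.png

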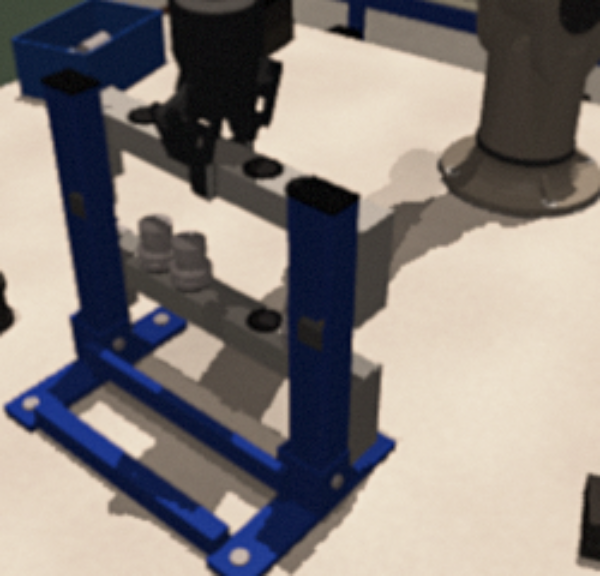

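View pics/side6.png

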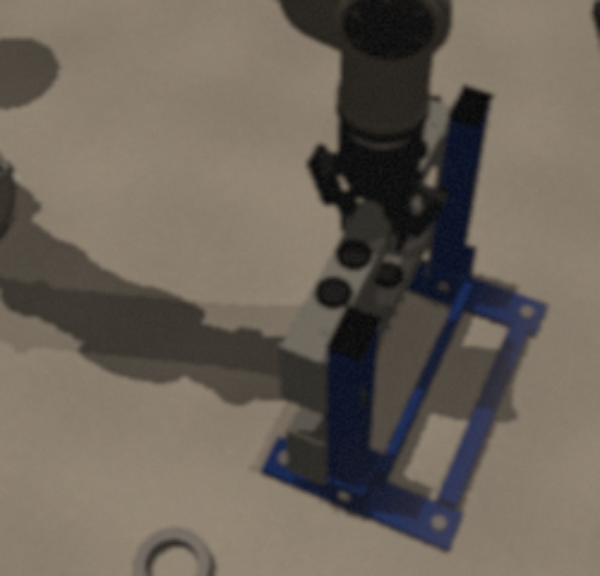

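{"api": "play_rows", "payload": {
  "increments": [
    [0, 0.3, 2, 0, 0, 0, 255],
    [0, 0, 1.5, 0, 0, 0, 255],
    [0, 0, 0, 0, 0, 0, 255]
  ]
}}

```text
clock: 11.35
tcp_pos: [0.6139, -0.0476, 0.2546]
orientation: [2.317, 2.112, -0.025]
contact_force: [-1.8, -0.9, -6.0]
grip_width: 0.0395
```

```bash
python3 st.py
```

```text
[ 0.61393818 -0.04762006  0.25456563] clock 11.35 rot [-0.0062  0.0162  0.0013] a -25.1 b 0.5 [-1.80510147 -0.90738026 -6.03193725] [ 0.01518335  0.80448773 -0.15715633] 0.039475597202683524
```

{"api": "play_rows", "payload": {
  "increments": [
    [0, 0.3, 1.5, 0, 0, 0, 255],
    [0, 0, 1, 0, 0, 0, 255],
    [0, 0, 0, 0, 0, 0, 255]
  ]
}}

```text
clock: 11.65
tcp_pos: [0.6141, -0.0478, 0.2521]
orientation: [2.318, 2.112, -0.026]
contact_force: [-4.0, -0.8, -0.1]
grip_width: 0.0393
```

```bash
python3 st.py
```

```text
[ 0.6141398  -0.04778396  0.25206835] clock 11.65 rot [-0.0066  0.0161  0.001 ] a -24.9 b 0.4 [-4.03439731 -0.79902168 -0.07319073] [ 0.1822789   1.20813554 -0.05603082] 0.039269155511816735
```

{"api": "play_rows", "payload": {
  "increments": [
    [0, 0, 0, 0, 0, 0, 200],
    [0, 0, 0, 0, 0, 0, 100],
    [0, 0, 0, 0, 0, 0, 50],
    [0, 0, 0, 0, 0, 0, 0],
    [0, 0, 0, 0, 0, 0, 0]
  ],
  "force": 20
}}

```text
clock: 12.15
tcp_pos: [0.619, -0.0477, 0.2546]
orientation: [2.312, 2.107, -0.011]
contact_force: [-0.2, -0.6, 0.5]
grip_width: 0.0853
```

```bash
python3 st.py
python3 - <<'E'
from car import *
from bench import grab_frame
p,R=cur(); p=np.array([*(O-.024*X),.2521])
for n in("side","scene"):
    f=grab_frame(n);print(n,car(f,p));cv2.imwrite(f"pics/{n}7.png",cv2.resize(f["color"][100:340,150:400],None,fx=2.4,fy=2.4))
E
```

```text
[ 0.6190149  -0.04771068  0.25462428] clock 12.15 rot [0.0052 0.0145 0.0013] a -20.1 b 0.9 [-0.20859711 -0.64777058  0.51454868] [0.08328533 0.02077582 0.01063965] 0.08533772692821728
side {1: (35, 0.2889, 0.2904), -1: (147, 0.2932, 0.2904)}
scene {1: (41, 0.2881, 0.2904), -1: (49, 0.2933, 0.2904)}
```

View pics/scene7.png

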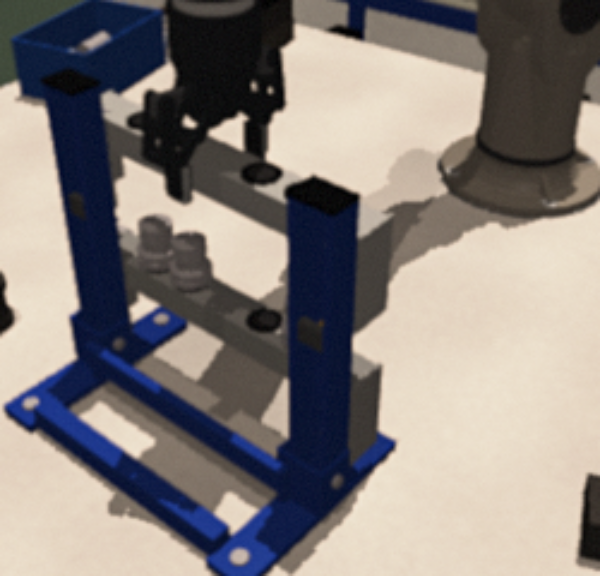

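{"api": "play_rows", "payload": {
  "increments": [
    [-0.5, -4, 0, -0.005, 0, 0, 0],
    [0, 0, -20, 0, 0, 0, 0],
    [0, 0, -25, 0, 0, 0, 0],
    [0, 0, -30, 0, 0, 0, 0],
    [0, 0, -30, 0, 0, 0, 0]
  ]
}}

```text
clock: 12.75
tcp_pos: [0.61, -0.0467, 0.3572]
orientation: [2.313, 2.11, -0.017]
contact_force: [0.4, 0.3, 0.7]
grip_width: 0.0856
```

```bash
python3 st.py
python3 - <<'E'
from car import *
from bench import grab_frame
p=np.array([*(O-.024*X),.2521])
f=grab_frame("side");print(car(f,p))
p,R=cur(); plan(p,R,[.6286-.001,.0961,.345],Rd(84.6),12)
E
```

```text
[ 0.61004396 -0.04674356  0.35722328] clock 12.75 rot [0.0005 0.0153 0.0019] a -29.1 b 1.0 [0.42131992 0.34339246 0.67952469] [ 0.0011964  -0.00031202 -0.04451628] 0.08562873222600967
{-1: (144, 0.2933, 0.2904)}
[12.0, 0.2, 1.3, -0.0, 0.002, -0.131]
[11.8, 1.7, 1.4, -0.0, 0.002, -0.131]
[11.5, 3.3, 1.4, -0.0, 0.002, -0.131]
[11.0, 4.7, 1.4, -0.0, 0.002, -0.131]
[10.3, 6.1, 1.4, -0.0, 0.002, -0.131]
[9.4, 7.4, 1.4, -0.0, 0.002, -0.131]
[8.3, 8.6, 1.4, -0.0, 0.002, -0.131]
[7.1, 9.6, 1.5, -0.0, 0.002, -0.131]
[5.8, 10.4, 1.5, -0.0, 0.002, -0.131]
[4.4, 11.1, 1.5, -0.0, 0.002, -0.131]
[2.9, 11.6, 1.5, -0.0, 0.002, -0.131]
[1.4, 11.9, 1.5, -0.0, 0.002, -0.131]
```

{"api": "play_rows", "payload": {
  "increments": [
    [12, 0, 0, 0, 0.002, -0.131, 255],
    [12, 1, 0, 0, 0.002, -0.131, 255],
    [12, 3, 0, 0, 0.002, -0.131, 255],
    [11, 5, 0, 0, 0.002, -0.131, 255],
    [10, 6, 0, 0, 0.002, -0.131, 255]
  ]
}}

```text
clock: 13.3
tcp_pos: [0.6174, 0.0134, 0.3656]
orientation: [1.483, 2.752, -0.003]
contact_force: [-0.5, -0.6, 0.3]
grip_width: 0.0121
```

{"api": "play_rows", "payload": {
  "increments": [
    [9, 7, 0, 0, 0.002, -0.131, 255],
    [8, 9, 0, 0, 0.002, -0.131, 255],
    [7, 10, 0, 0, 0.002, -0.131, 255],
    [6, 10, 0, 0, 0.002, -0.131, 255],
    [4, 11, 0, 0, 0.002, -0.131, 255]
  ]
}}

```text
clock: 13.8
tcp_pos: [0.6215, 0.0743, 0.3647]
orientation: [0.477, 3.098, -0.005]
contact_force: [0.6, 0.5, -0.9]
grip_width: -0.0001
```

```bash
python3 st.py
python3 - <<'E'
from car import *
from bench import grab_frame,r
p,R=cur(); print(r.get_obs()["joints"]);plan(p,R,[.6286-.001,.0961,.345],Rd(84.6),3)
E
```

```text
[0.62149334 0.07431803 0.3647272 ] clock 13.8 rot [0.0033 0.0073 1.3592] a -29.0 b 122.6 [ 0.6441941   0.51098497 -0.87794842] [ 0.00955478 -0.02333242  0.01488439] -0.00011012593335841972
[ 0.39614844  0.42619384 -0.87201673  1.46323124  0.33333136  1.39964234
  0.77841459]
[0.3, 7.5, 6.6, -0.001, 0.002, -0.07]
[-0.3, 7.5, 6.6, -0.001, 0.002, -0.07]
[-0.8, 7.5, 6.6, -0.001, 0.002, -0.07]
```

{"api": "play_rows", "payload": {
  "increments": [
    [0, 7.5, 0, -0.001, 0.002, -0.07, 255],
    [-0.5, 7.5, 0, -0.001, 0.002, -0.07, 255],
    [-1, 7.5, 0, -0.001, 0.002, -0.07, 255],
    [0, 0, 0, 0, 0, 0, 255]
  ]
}}

```text
clock: 14.2
tcp_pos: [0.627, 0.0989, 0.364]
orientation: [0.126, 3.138, 0.001]
contact_force: [0.0, 0.1, 0.3]
grip_width: -0.0001
```

```bash
python3 st.py
python3 - <<'E'
from car import *
from bench import grab_frame,r
p,R=cur(); plan(p,R,[.6286-.001,.0961,.31],Rd(84.6),3)
f=grab_frame("wrist");cv2.imwrite("pics/wrist8.png",f["color"])
f=grab_frame("side");print(car(f,np.array([*(O-.024*X),.2521])))
E
```

```text
[0.62699508 0.09889821 0.3639883 ] clock 14.2 rot [1.8000e-03 3.0000e-04 1.5845e+00] a -25.9 b 147.6 [0.04732046 0.08617968 0.31503381] [-0.01231296  0.00308343  0.00044417] -9.305150929919334e-05
[-0.3, -0.9, 18.0, 0.0, 0.0, 0.005]
[-0.3, -0.9, 18.0, 0.0, 0.0, 0.005]
[-0.3, -0.9, 18.0, 0.0, 0.0, 0.005]
{1: (94, 0.2889, 0.2904), -1: (140, 0.293, 0.2904)}
```

View pics/wrist8.png

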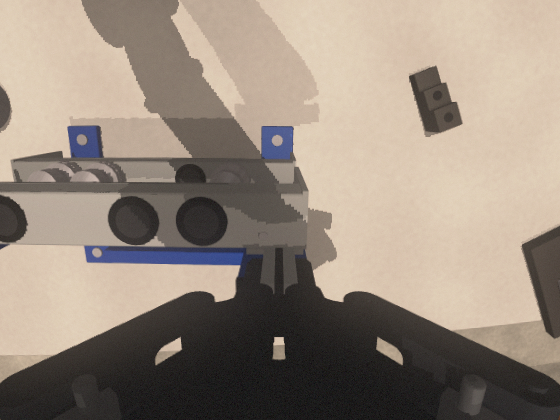

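{"api": "play_rows", "payload": {
  "increments": [
    [-0.5, -1, 18, 0, 0, 0.005, 255],
    [-0.5, -1, 18, 0, 0, 0.005, 255],
    [-0.5, -1, 18, 0, 0, 0.005, 255],
    [0, 0, 8, 0, 0, 0, 255],
    [0, 0, 0, 0, 0, 0, 255]
  ]
}}

```text
clock: 14.8
tcp_pos: [0.6287, 0.0912, 0.3011]
orientation: [0.174, 3.132, -0.004]
contact_force: [0.0, 0.5, 0.3]
grip_width: 0.0004
```

```bash
python3 st.py
```

```text
[0.628728   0.09121748 0.30114783] clock 14.8 rot [0.0023 0.0055 1.5536] a -23.4 b 140.1 [0.0201018  0.46707858 0.33557338] [ 0.01640819 -0.02313914 -0.05287696] 0.00042069289394961574
```

{"api": "play_rows", "payload": {
  "increments": [
    [1.5, 4.5, 3, 0, -0.003, -0.01, 255],
    [0, 0, 3, 0, -0.002, 0, 255],
    [0, 0, 3, 0, 0, 0, 255]
  ]
}}

```text
clock: 15.1
tcp_pos: [0.6287, 0.0964, 0.294]
orientation: [0.159, 3.124, -0.003]
contact_force: [-0.4, 0.3, -0.2]
grip_width: -0.0003
```

```bash
python3 st.py
```

```text
[0.62865301 0.09639502 0.29401054] clock 15.1 rot [0.0098 0.0117 1.5629] a -24.0 b 145.3 [-0.38092117  0.28461106 -0.20652126] [-0.04463152 -0.0008875  -0.02823355] -0.0003319098412661061
```

{"api": "play_rows", "payload": {
  "increments": [
    [0, 0, 2, 0, 0, 0, 255],
    [0, 0, 2, 0, 0, 0, 255],
    [0, 0, 2, 0, 0, 0, 255]
  ]
}}

```text
clock: 15.4
tcp_pos: [0.629, 0.097, 0.2887]
orientation: [0.158, 3.122, -0.002]
contact_force: [-2.6, -0.1, 5.3]
grip_width: -0.0001
```

```bash
python3 st.py
```

```text
[0.62901448 0.09704657 0.28867737] clock 15.4 rot [0.0115 0.0123 1.5633] a -23.7 b 146.0 [-2.62768165 -0.11187439  5.31141847] [-0.03577859  0.47977332 -0.03657712] -0.00010640881372180545
```

Contact at z ≈ 0.289, as the camera said. Now press in small steps.

{"api": "play_rows", "payload": {
  "increments": [
    [0, 0, 2, 0, 0, 0, 255],
    [0, 0, 2, 0, 0, 0, 255]
  ]
}}

```text
clock: 15.6
tcp_pos: [0.6291, 0.0976, 0.2869]
orientation: [0.159, 3.121, -0.002]
contact_force: [-3.5, -1.7, 9.5]
grip_width: 0.0001
```

{"api": "play_rows", "payload": {
  "increments": [
    [0, 0, 2, 0, 0, 0, 255],
    [0, 0, 2, 0, 0, 0, 255]
  ]
}}

```text
clock: 15.8
tcp_pos: [0.6292, 0.0979, 0.2862]
orientation: [0.159, 3.12, -0.003]
contact_force: [-4.2, -2.7, 12.4]
grip_width: -0.0001
```

{"api": "play_rows", "payload": {
  "increments": [
    [0, -0.5, 3, 0, 0, 0, 255],
    [0, -0.5, 3, 0, 0, 0, 255]
  ]
}}

```text
clock: 16.0
tcp_pos: [0.6292, 0.0982, 0.2852]
orientation: [0.159, 3.117, -0.003]
contact_force: [-6.5, -0.9, 17.1]
grip_width: 0.0
```

{"api": "play_rows", "payload": {
  "increments": [
    [0, -0.3, 3.5, 0, 0, 0, 255],
    [0, -0.3, 3.5, 0, 0, 0, 255]
  ]
}}

```text
clock: 16.2
tcp_pos: [0.6293, 0.0984, 0.2844]
orientation: [0.159, 3.113, -0.005]
contact_force: [-8.9, -3.7, 19.1]
grip_width: -0.0002
```

```bash
python3 st.py
python3 - <<'E'
from car import *
from bench import grab_frame,r
f=grab_frame("wrist");cv2.imwrite("pics/wrist9.png",f["color"]);np.savez("w9.npz",**f)
f=grab_frame("side");print(car(f,np.array([*(O-.024*X),.2521])));cv2.imwrite("pics/side9.png",cv2.resize(f["color"][100:340,200:400],None,fx=2.4,fy=2.4))
p,R=cur();plan(p,R,p,Rd(84.6),1); print(R[:,2])
E
python3 st.py
```

```text
[0.62927295 0.09844142 0.28435565] clock 16.2 rot [0.0173 0.0207 1.5625] a -23.6 b 147.4 [-8.88424517 -3.70804795 19.07608041] [-0.7714119   1.96200258  0.02805324] -0.00019295935188553924
{1: (82, 0.2862, 0.2904), -1: (140, 0.2929, 0.2904)}
[0.0, 0.0, 0.0, -0.002, 0.024, -0.008]
[ 0.02402768 -0.0045386  -0.99970099]
[0.62926053 0.09843796 0.28438232] clock 16.3 rot [0.0174 0.0208 1.5625] a -23.6 b 147.4 [-8.48711633 -2.82103315 18.04839529] [-0.6655076   1.83188088 -0.03030272] -0.0002312403423016431
```

View pics/wrist9.png

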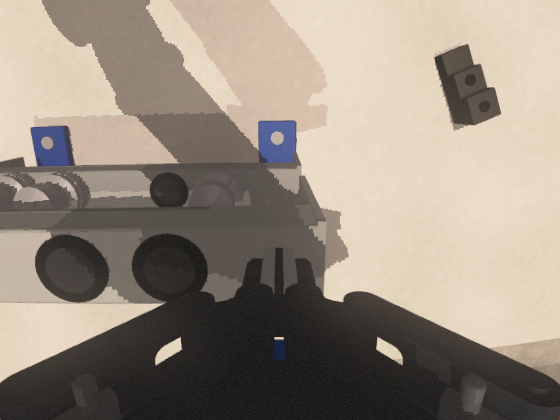

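View pics/side9.png

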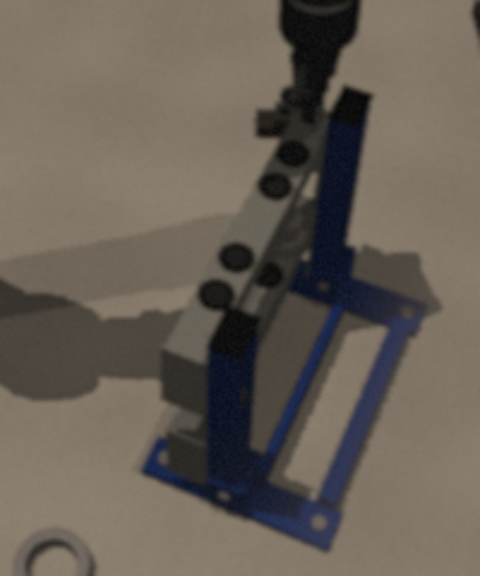

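{"api": "play_rows", "payload": {
  "increments": [
    [1, -0.3, 3.5, -0.001, 0.012, 0, 255],
    [0.5, -0.3, 3.5, -0.001, 0.008, 0, 255]
  ]
}}

```text
clock: 16.5
tcp_pos: [0.6292, 0.0984, 0.2843]
orientation: [0.161, 3.126, -0.002]
contact_force: [-6.6, -2.6, 19.0]
grip_width: 0.0001
```

```bash
python3 st.py
```

```text
[0.62919283 0.09842159 0.28432586] clock 16.5 rot [0.0081 0.0092 1.5617] a -23.6 b 147.4 [-6.61798591 -2.63354005 18.96931705] [-0.70906158  1.52882522  0.01258818] 9.19396424913063e-05
```

{"api": "play_rows", "payload": {
  "increments": [
    [0.5, -0.3, 4, 0, 0.005, 0, 255],
    [0.3, -0.2, 4, 0, 0.003, 0, 255]
  ]
}}

```text
clock: 16.7
tcp_pos: [0.6292, 0.0985, 0.2841]
orientation: [0.163, 3.129, -0.004]
contact_force: [-8.9, -4.2, 22.9]
grip_width: 0.0002
```

{"api": "play_rows", "payload": {
  "increments": [
    [0.3, -0.2, 4.3, 0, 0.004, 0, 255],
    [0.3, -0.2, 4.3, 0, 0.004, 0, 255]
  ]
}}

```text
clock: 16.9
tcp_pos: [0.6292, 0.0985, 0.2841]
orientation: [0.166, 3.131, -0.006]
contact_force: [-9.1, -4.2, 23.3]
grip_width: -0.0001
```

```bash
python3 st.py
```

```text
[0.62922704 0.09849398 0.2841023 ] clock 16.9 rot [0.0017 0.0076 1.559 ] a -23.6 b 147.4 [-9.11237975 -4.20299851 23.2753138 ] [-9.42046471e-01  2.26605612e+00 -1.13907768e-03] -0.00011173270948402827
```

{"api": "play_rows", "payload": {
  "increments": [
    [0, 0, -3, 0, 0, 0, 255],
    [0, 0, -5, 0, 0, 0, 255],
    [0, 0, -12, 0, 0, 0, 255],
    [0, 0, -15, 0, 0, 0, 255],
    [0, 0, 0, 0, 0, 0, 255]
  ]
}}

```text
clock: 17.4
tcp_pos: [0.6297, 0.0988, 0.3236]
orientation: [0.166, 3.129, -0.006]
contact_force: [-1.0, -0.3, -0.7]
grip_width: 0.0003
```

```bash
python3 st.py
python3 - <<'E'
from car import *
from bench import grab_frame,r
for n in("side","scene"):
    f=grab_frame(n);print(car(f,np.array([*(O-.024*X),.2521])))
E
```

```text
[0.62965481 0.09875264 0.32362517] clock 17.4 rot [0.0041 0.0096 1.5585] a -23.2 b 147.7 [-0.95622837 -0.3032557  -0.74764619] [ 0.05588054 -0.03716072  0.00859448] 0.0002655634022628571
{1: (97, 0.2863, 0.2904), -1: (142, 0.2931, 0.2904)}
{1: (42, 0.2852, 0.2904), -1: (47, 0.2932, 0.2904)}
```

{"api": "play_rows", "payload": {
  "increments": [
    [0, -40, -5, 0, 0, 0, 255],
    [0, -45, -5, 0, 0, 0, 255],
    [0, -45, 0, 0, 0, 0, 255],
    [0, -45, 0, 0, 0, 0, 255],
    [0, -45, 0, 0, 0, 0, 255]
  ]
}}

```text
clock: 18.0
tcp_pos: [0.6045, -0.1176, 0.3293]
orientation: [0.139, 3.137, -0.0]
contact_force: [0.1, 0.1, 0.4]
grip_width: -0.0
```

{"api": "play_rows", "payload": {
  "increments": [
    [0, -45, 0, 0, 0, 0, 255],
    [0, -30, 0, 0, 0, 0, 255],
    [0, 0, 0, 0, 0, 0, 255]
  ]
}}

```text
clock: 18.3
tcp_pos: [0.5944, -0.2056, 0.3259]
orientation: [-0.159, -3.134, 0.005]
contact_force: [-0.4, 0.1, -0.3]
grip_width: 0.0002
```

```bash
python3 st.py
python3 - <<'E'
from car import *
p,R=cur(); plan(p,R,[.6009,-.1926,.305],Rd(84.6),3)
E
```

```text
[ 0.59437115 -0.20555691  0.32592064] clock 18.3 rot [-5.0000e-03  1.0000e-04  1.5633e+00] a -29.8 b -158.6 [-0.37494815  0.12766859 -0.26838493] [ 0.05281482 -0.04634154 -0.07111175] 0.00024791818451124696
[-1.7, 4.5, 7.0, -0.001, -0.001, -0.002]
[-1.8, 4.5, 7.0, -0.001, -0.001, -0.002]
[-1.8, 4.5, 7.0, -0.001, -0.001, -0.002]
```

{"api": "play_rows", "payload": {
  "increments": [
    [-2, 4.5, 6, 0, 0, -0.002, 255],
    [-2, 4.5, 6, 0, 0, -0.002, 255],
    [-1, 4.5, 6, 0, 0, -0.002, 255],
    [0, 0, 4, 0, 0, 0, 255],
    [0, 0, 0, 0, 0, 0, 255]
  ]
}}

```text
clock: 18.8
tcp_pos: [0.6009, -0.1863, 0.2999]
orientation: [-0.139, -3.132, -0.0]
contact_force: [-0.4, -1.1, 0.3]
grip_width: 0.0
```

```bash
python3 st.py
python3 - <<'E'
from car import *
p,R=cur(); plan(p,R,[.6009,-.1926,.296],Rd(84.6),2)
E
```

```text
[ 0.60085977 -0.18625479  0.29989649] clock 18.8 rot [-0.0051 -0.0047  1.5762] a -25.1 b -138.7 [-0.43294525 -1.10413952  0.26503128] [0.05799258 0.01431478 0.00999348] 4.075188439846055e-06
[-0.3, -3.2, 1.9, -0.0, -0.003, 0.003]
[-0.3, -3.2, 1.9, -0.0, -0.003, 0.003]
```

{"api": "play_rows", "payload": {
  "increments": [
    [0, -4, 1, 0, -0.003, 0.003, 255],
    [0, -2, 1, 0, -0.003, 0.003, 255],
    [0, 0, 2, 0, 0, 0, 255],
    [0.3, 0, 2, 0, 0, 0, 255]
  ]
}}

```text
clock: 19.2
tcp_pos: [0.6006, -0.1916, 0.2943]
orientation: [0.146, 3.137, -0.001]
contact_force: [-0.9, -0.2, 0.5]
grip_width: 0.0001
```

```bash
python3 st.py
```

```text
[ 0.60055904 -0.19155191  0.29432065] clock 19.2 rot [8.0000e-04 1.8000e-03 1.5716e+00] a -24.9 b -144.0 [-0.88662675 -0.20972613  0.5357776 ] [ 0.02623296 -0.04539669 -0.01734173] 0.00011023162689899342
```

{"api": "play_rows", "payload": {
  "increments": [
    [0.3, 0, 2, 0, 0, 0, 255],
    [0.3, 0, 2, 0, 0, 0, 255],
    [0.3, -0.2, 2.5, 0, 0.001, 0, 255]
  ]
}}

```text
clock: 19.5
tcp_pos: [0.6005, -0.1927, 0.2903]
orientation: [0.148, 3.134, -0.004]
contact_force: [-3.6, -0.1, 10.6]
grip_width: -0.0002
```

{"api": "play_rows", "payload": {
  "increments": [
    [0.5, -0.2, 2.5, 0, 0.002, 0, 255],
    [0.5, -0.2, 2.5, 0, 0.002, 0, 255]
  ]
}}

```text
clock: 19.7
tcp_pos: [0.6005, -0.193, 0.2894]
orientation: [0.15, 3.134, -0.007]
contact_force: [-4.3, 0.2, 14.3]
grip_width: -0.0004
```

{"api": "play_rows", "payload": {
  "increments": [
    [0.5, -0.2, 3, 0, 0.002, 0, 255],
    [0.5, -0.2, 3, 0, 0.003, 0, 255]
  ]
}}

```text
clock: 19.9
tcp_pos: [0.6005, -0.1931, 0.289]
orientation: [0.151, 3.135, -0.01]
contact_force: [-5.8, 0.8, 17.9]
grip_width: -0.0
```

```bash
python3 st.py
```

```text
[ 0.60049545 -0.19314477  0.28898818] clock 19.9 rot [-0.0024  0.0076  1.5684] a -24.9 b -145.6 [-5.7564974   0.76291906 17.92848117] [ 0.17981071  1.44481002 -0.01845881] -2.921772301696938e-05
```

{"api": "play_rows", "payload": {
  "increments": [
    [0.5, 0, 3.7, 0.002, 0.002, 0, 255],
    [0.5, 0, 3.7, 0.002, 0.002, 0, 255]
  ]
}}

```text
clock: 20.1
tcp_pos: [0.6005, -0.1933, 0.2882]
orientation: [0.153, 3.135, -0.022]
contact_force: [-7.4, -0.7, 21.1]
grip_width: 0.0003
```

{"api": "play_rows", "payload": {
  "increments": [
    [0.5, 0, 4, 0.002, 0.002, 0, 255],
    [0.5, 0, 4, 0.002, 0.002, 0, 255]
  ]
}}

```text
clock: 20.3
tcp_pos: [0.6005, -0.1934, 0.288]
orientation: [0.155, 3.134, -0.035]
contact_force: [-8.6, 0.9, 22.7]
grip_width: 0.0001
```

```bash
python3 st.py
```

```text
[ 0.6005051  -0.1934029   0.28804199] clock 20.3 rot [-0.0132  0.0211  1.5656] a -24.8 b -145.9 [-8.63630216  0.91345784 22.65141857] [ 0.07150546  2.0014859  -0.03453329] 0.00010380114226617198
```

{"api": "play_rows", "payload": {
  "increments": [
    [0.5, 0, 4, -0.006, 0, 0, 255],
    [0.5, 0, 4, -0.006, 0, 0, 255]
  ]
}}

```text
clock: 20.5
tcp_pos: [0.6005, -0.1934, 0.288]
orientation: [0.156, 3.128, -0.023]
contact_force: [-8.8, -0.3, 21.6]
grip_width: 0.0001
```

{"api": "play_rows", "payload": {
  "increments": [
    [0.3, 0, 4, 0, 0, 0, 255],
    [0.3, 0, 4, 0, 0, 0, 255]
  ]
}}

```text
clock: 20.7
tcp_pos: [0.6005, -0.1934, 0.288]
orientation: [0.158, 3.124, -0.029]
contact_force: [-9.1, 0.1, 22.3]
grip_width: 0.0001
```

{"api": "play_rows", "payload": {
  "increments": [
    [0, 0, -3, 0, 0, 0, 255],
    [0, 0, -6, 0, 0, 0, 255],
    [0, 0, -15, 0, 0, 0, 255],
    [0, 0, -25, 0, 0, 0, 255],
    [-10, 0, -25, 0, 0, 0, 255]
  ]
}}

```text
clock: 21.2
tcp_pos: [0.6073, -0.193, 0.3642]
orientation: [0.158, 3.128, -0.029]
contact_force: [0.8, 0.3, -0.6]
grip_width: -0.0001
```

```bash
python3 st.py
python3 - <<'E'
from car import *
from bench import grab_frame,r
for n in("side","scene","wrist"):
    f=grab_frame(n);print(n,car(f,np.array([*(O-.024*X),.2521])));cv2.imwrite(f"pics/{n}10.png",f["color"])
p,R=cur();print(Ro.from_matrix(R.T@Rd(84.6)).as_rotvec())
E
```

```text
[ 0.60728239 -0.19298425  0.36423345] clock 21.2 rot [-0.0065  0.0219  1.5634] a -18.1 b -144.8 [ 0.82861654  0.32213361 -0.61967525] [ 0.0141609  -0.05338555  0.02863755] -9.952100631707068e-05
side {1: (94, 0.2861, 0.2904), -1: (143, 0.2895, 0.2904)}
scene {1: (39, 0.2849, 0.2904), -1: (47, 0.2898, 0.2904)}
wrist {-1: (1595, 0.2907, 0.2904)}
[-0.01767134  0.01440127 -0.00685553]
```

View pics/wrist10.png

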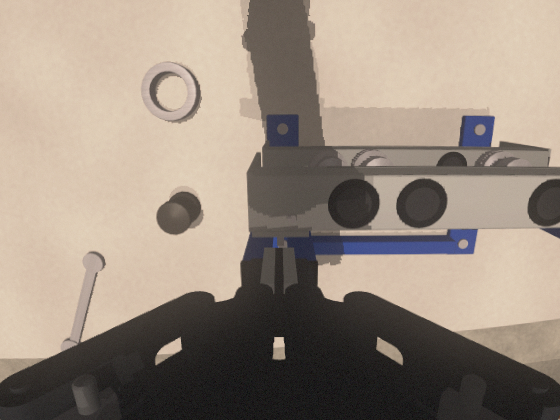

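Run:
```python
import cv2,numpy as np
a=cv2.imread("pics/scene0.png");b=cv2.imread("pics/scene4.png");c=cv2.imread("pics/scene10.png")
s7=cv2.imread("pics/scene7.png")
def cr(i,x,y): return cv2.resize(i[y:y+40,x:x+40],(260,260),interpolation=cv2.INTER_CUBIC)
rows=[np.hstack([cr(i,x,y) for i in(a,b,c)]) for x,y in((165,165),(260,220))]
s7=cv2.resize(s7,(250,240),interpolation=cv2.INTER_AREA)
full=np.zeros_like(a);full[100:340,150:400]=s7
rows=[np.hstack([r_,cr(full,x,y)]) for r_,(x,y) in zip(rows,((165,165),(260,220)))]
cv2.imwrite("pics/catch.png",cv2.resize(np.vstack(rows),(800,400)))
```

```text
(no output)
```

View pics/catch.png

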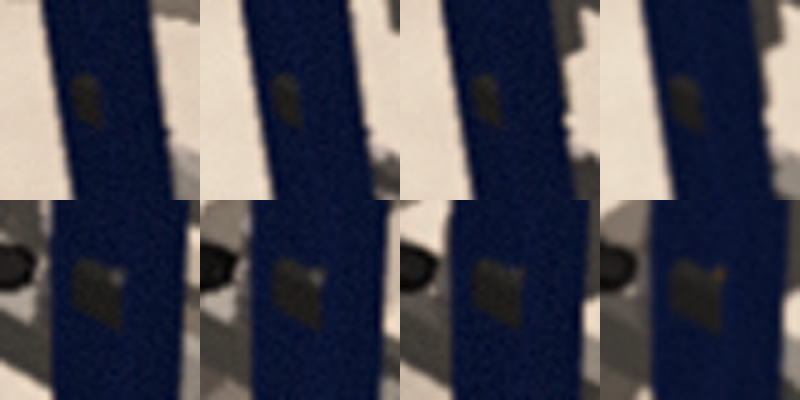

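{"api": "play_rows", "payload": {
  "increments": [
    [30, 10, 0, 0, 0, 0, 255],
    [40, 25, 0, 0, 0, 0, 255],
    [40, 40, 0, 0, 0, 0, 255],
    [20, 40, 0, 0, -0.08, 0, 255],
    [0, 30, 0, 0, -0.12, 0, 255]
  ]
}}

```text
clock: 21.85
tcp_pos: [0.4953, -0.041, 0.3548]
orientation: [0.163, 2.927, -0.034]
contact_force: [-0.3, 0.9, 0.5]
grip_width: -0.0001
```

```bash
python3 st.py
python3 - <<'E'
from car import *
from bench import r
o=r.get_obs();print(o["joints"])
p,R=cur();Rt=Rd(84.6)@Ro.from_rotvec([0,-.85,0]).as_matrix();plan(p,R,[.49,-.05,.27],Rt,6)
E
```

```text
[ 0.49528021 -0.04098081  0.35481804] clock 21.85 rot [0.1541 0.1754 1.5473] a -143.9 b -4.0 [-0.26496767  0.89766875  0.46018468] [ 0.04082426  0.1900387  -0.01452058] -0.00010419609245270923
[ 0.9560646   0.01592198 -1.01131171  1.89390937  0.06901345  1.03440096
  1.37666092]
[3.6, -1.4, 13.7, -0.003, -0.107, -0.002]
[5.1, -1.5, 13.2, -0.003, -0.107, -0.002]
[6.5, -1.5, 12.6, -0.003, -0.107, -0.002]
[7.8, -1.5, 11.8, -0.003, -0.107, -0.002]
[9.0, -1.5, 10.9, -0.003, -0.107, -0.002]
[10.1, -1.6, 9.9, -0.003, -0.107, -0.002]
```

{"api": "play_rows", "payload": {
  "increments": [
    [4, -1.5, 12, 0, -0.107, 0, 255],
    [5, -1.5, 12, 0, -0.107, 0, 255],
    [7, -1.5, 12, 0, -0.107, 0, 255],
    [8, -1.5, 11, 0, -0.107, 0, 255],
    [9, -1.5, 10, 0, -0.107, 0, 255]
  ]
}}

```text
clock: 22.35
tcp_pos: [0.4854, -0.0349, 0.2932]
orientation: [0.107, 2.449, -0.042]
contact_force: [0.2, 0.9, -0.4]
grip_width: 0.0
```

```bash
python3 st.py
python3 - <<'E'
from car import *
from bench import r,grab_frame
o=r.get_obs();print(o["joints"])
p,R=cur();Rt=Rd(84.6)@Ro.from_rotvec([0,-.85,0]).as_matrix();plan(p,R,[.49,-.05,.27],Rt,3)
f=grab_frame("wrist");print(f["T"]);cv2.imwrite("pics/wrist11.png",cv2.rotate(f["color"],cv2.ROTATE_180))
E
```

```text
[ 0.48538764 -0.03486747  0.29315406] clock 22.35 rot [0.5403 0.5416 1.5088] a -154.3 b 1.2 [ 0.15937146  0.89821198 -0.38888162] [0.14538588 0.67886599 0.09698684] 2.2450509112042133e-05
[ 0.97156133 -0.24078015 -0.93092372  2.34822876 -0.4809839   0.2720178
  1.88956059]
[3.4, -4.9, 7.2, 0.001, -0.053, 0.002]
[3.8, -4.9, 7.0, 0.001, -0.053, 0.002]
[4.1, -4.9, 6.8, 0.001, -0.053, 0.002]
[[ 0.08800328 -0.57318634 -0.81468574  0.34306623]
 [ 0.99611755  0.04875884  0.07329661 -0.02193539]
 [-0.00228948 -0.8179731   0.57525191  0.36150219]
 [ 0.          0.          0.          1.        ]]
```

View pics/wrist11.png

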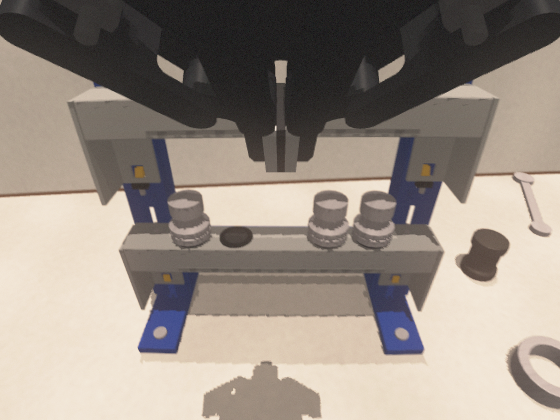

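Run:
```python
from car import *
from bench import r,grab_frame
f=grab_frame("wrist");P=cloud(f);c=f["color"].astype(int)
q=P[...,:2]-O;a=q@X;b=q@Y;z=P[...,2]
y=(c[...,2]>c[...,0]*2)&(c[...,1]>c[...,0]*1.4)&(c[...,2]>60)&(abs(a)<.03)
n,l,s,ct=cv2.connectedComponentsWithStats(y.astype(np.uint8))
for i in range(1,n):
    if s[i,4]>8:
        m=l==i; print(s[i],"b %.1f z %.1f..%.1f  a %.1f..%.1f med %.1f"%(1000*np.median(b[m]),1000*z[m].min(),1000*z[m].max(),1000*a[m].min(),1000*a[m].max(),1000*np.median(a[m])))
for s_ in(1,-1):
    for nm,b0,z0 in(("plate beside window",.145-.014,.2),("plate other",.145+.014,.2)):
        m=(abs(b-s_*b0)<.003)&(abs(z-z0)<.008)&(abs(a)<.04)
        if m.sum(): print(s_,nm,m.sum(),1000*np.median(a[m]))
im=cv2.rotate(f["color"],cv2.ROTATE_180)
L=cv2.resize(im[140:215,105:180],(390,390),interpolation=cv2.INTER_CUBIC);Rr=cv2.resize(im[140:215,390:465],(390,390),interpolation=cv2.INTER_CUBIC)
cv2.imwrite("pics/catch2.png",np.hstack([L,Rr]))
```

```text
[158 137   7   6  38] b -144.0 z 44.4..54.7  a -5.8..-1.4 med -4.7
[387 138   7   7  43] b 144.8 z 44.9..55.5  a -6.4..-1.7 med -5.0
[412 242  10  11  95] b 144.4 z 196.1..204.9  a -5.2..5.7 med -1.9
[127 244   8  11  77] b -144.4 z 199.7..208.4  a -5.5..6.1 med -2.4
1 plate beside window 84 -5.854915061383314
1 plate other 130 -6.407934476043147
-1 plate beside window 75 -5.559094122102639
-1 plate other 76 -5.47231492236433
```

View pics/catch2.png

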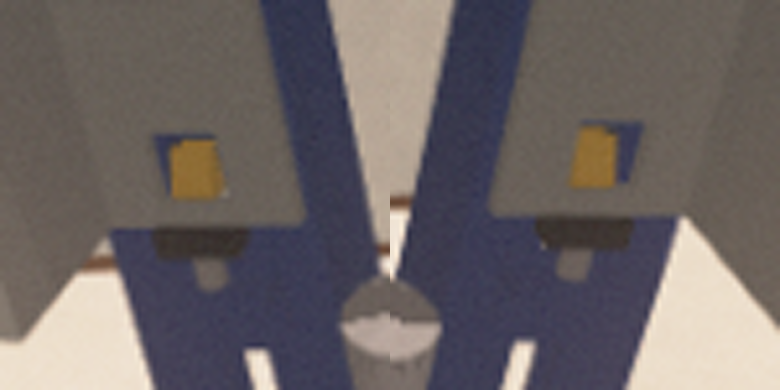

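{"api": "play_rows", "payload": {
  "increments": [
    [0, 0, -10, 0, 0, 0, 255],
    [0, 0, 0, 0, 0, 0, 255]
  ]
}}

```text
clock: 22.65
tcp_pos: [0.4806, -0.0349, 0.3028]
orientation: [0.111, 2.452, -0.042]
contact_force: [0.6, -0.4, -0.2]
grip_width: 0.0004
```

Run:
```python
from bench import r
print(r.get_obs()["qvel"]); print(r.hand_in())
```

```text
[ 0.05906944  0.02729768 -0.05548746 -0.02171216  0.02593198 -0.00874463
 -0.02611277]
the job is handed in; nothing more can be done
None
```

The carrier hangs in the free upper place, both catches look locked, and I handed the job in at about 22.7 s. I gripped it at its plain middle, hooked the claws in with its right end about 4 mm high to suit the uprights, let it down and released it. Then I pressed the left end and the right end with the closed fingers.

**What the last checks showed**
- **Stops:** each end met a hard stop, the left at a top height of about 284 mm and the right at about 288 mm. At the stops the downward push was about 23 N.
- **Heights after release:** both tops sprang back about 1.5 mm and stayed there, left about 285.5 mm and right about 289.5 mm. That is about 3 mm below where they hung, and under 1 degree off level.
- **Catches:** the closing wrist view from the front shows both yellow noses in their plate windows. By depth they stand about 5 mm out of the faces, like those of the fixed carrier.
- **Other things:** none of the moves went near the jaw, the ring or the arbor. I did not measure their positions again at the end.

**What disagreed**
- The catches seem to have been passed while I let the carrier down in the grip, so at the press I felt only the buffer and the stop, not a separate catch step.
- Friction at the fingertip added up to about 9 N sideways while pressing, so the total push was about 24 to 25 N, right at the limit you set.
- The arm's joints were still moving very slightly, up to 0.06 rad/s, when I handed in; it was well clear of the carrier.

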